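# Mount the carved owl on its plinth

## Task

Lay the dark walnut disc flat and centred on the round oak plate. Then lift the brittle limewood owl off its sloping blue rest, stand it upright on the green felt mat and let go of it to see that it stands by itself; then take it up again and stand it upright in the middle of the walnut disc. Handle the owl gently: hold it with a light grip, set it down softly, never let it fall or touch the bare bench, and leave the pale disc and the two carving gouges where they lie.

Things in the scene. Friction and masses are not known exactly. Their poses are not given: they have to be found in the camera images.
- owl: brittle carved limewood owl, 150 g, 138 mm tall. Origin: centre of its underside; z up to the head, -x the way it looks, +x flat back, y across the wings. Foot 46 (x) by 50 (y), 14 mm high. Starts on the rest leaning far back, face up, z axis 40 degrees above level. Cracks if the fingers press it with over 90 N in all (45 N a finger) or if it is pressed on anything with over 40 N
- owl_waist (a point): middle of the owl's body, 50 mm above its underside, axes as the owl's. Flat-sided wings here, 52 mm apart across y, from 20 to 80 mm above the underside; body 44 mm deep along x
- owl_head (a point): middle of the owl's head, 106 mm above its underside, axes as the owl's. Head flat sided, 44 mm across y, 38 mm deep along x, from 84 to 128 mm above the underside, with two small ear tufts on top up to 138 mm
- easel: blue-painted rest, fixed to the bench: a board 46 mm wide sloping up at 40 degrees towards its +x end, with a ledge 18 mm high at the low end on which the owl's foot rests; 150 x 90 mm foot plate, 115 mm high. Origin: centre of its underside. The owl's underside centre starts 70 mm to -x of the origin and 53 mm up
- mat: green felt mat, fixed flat on the bench, 130 x 130 mm, 4 mm thick. Origin: centre of its underside
- plate: round pale oak plate with a dark ring near its rim, 130 mm across, 12 mm thick, flat topped, loose on the bench. Origin: centre of its underside
- walnut: dark walnut disc, 68 mm across, 18 mm thick, about 60 g, lying flat on the bench. Origin: centre of its underside
- maple: the pale maple disc, same size as the walnut one (68 mm across, 18 mm thick), a spare to be left alone. Origin: centre of its underside
- gouge_a: carving gouge with a pale wooden handle, 205 mm long, 24 mm thick, lying flat; leave alone. Origin on its underside
- gouge_b: carving gouge with a red handle, 205 mm long, 24 mm thick, lying flat; leave alone. Origin on its underside
Mind the look-alikes: they are no part of the job. What is shaped like the owl but yellow is not meant. Of the things shaped like the walnut, the walnut one is meant.

How it is judged:
On the way, in this order (a step that is already met when the one before it is completed fails the run):
1. the walnut disc lies flat and centred on the oak plate, let go (horizontal distance between walnut and plate below 0.012 m and z of walnut in the frame of plate between 0.008 and 0.016 m and angle between walnut's own z axis and vertical below 0.08 rad and contact force between the fingers and walnut below 0.1 N and linear speed of walnut below 0.03 m/s), for 0.2 s.
2. the owl stands upright on the felt mat by itself, let go (angle between owl's own z axis and vertical below 0.12 rad and z of owl in the frame of mat between 0 and 0.009 m and horizontal distance between owl and mat below 0.055 m and contact force between the fingers and owl below 0.1 N and linear speed of owl below 0.03 m/s), for 0.3 s.
At the end, for the whole second after the job is handed in: The walnut disc lies flat on the oak plate, centres within 12 mm; the owl stands upright (within 0.1 rad) on the walnut disc, centres within 12 mm; both released and at rest (all of step 1 and horizontal distance between owl and walnut below 0.012 m and z of owl in the frame of walnut between 0.014 and 0.022 m and angle between owl's own z axis and vertical below 0.1 rad and linear speed of owl below 0.03 m/s and contact force between the fingers and owl below 0.1 N); the robot touches nothing.
It fails at once if the owl is squeezed or pressed by the fingers with more than 90 N in all (contact force between the fingers and owl above 90 N).
It fails at once if the owl is set down hard (more than 40 N) on the mat, disc or plate, or pressed so against its rest (contact force between owl and mat above 40 N or contact force between owl and walnut above 40 N or contact force between owl and plate above 40 N or contact force between owl and easel above 40 N).
It fails at once if the owl is let fall (faster than 0.4 m/s while the fingers do not hold it, a drop of some 8 mm) (linear speed of owl above 0.4 m/s and contact force between the fingers and owl below 0.1 N).
It fails at once if the owl touches the bare bench (contact force between owl and table above 0.5 N).
It fails at once if the pale disc or a gouge is moved more than 30 mm (distance of any of maple, gouge_a, gouge_b from where it was at the start of the episode above 0.03 m).
It also fails if it takes over 67 s, if anything falls off the work surface, if the arm or the gripper's body presses on something with over 40 N, if the wrist force passes 120 N, or if a joint passes its speed limit or range.

## Robot

A 6-joint arm with a two-finger parallel gripper is mounted at the origin on the work surface. World frame = base frame: x ahead of the robot, y to its left, z up, the work surface at z = 0. Lengths are in m, angles in rad, forces in N, time in s.
With the tool pointing down it reaches from about 0.35 to 0.775 m from the base axis. Payload 7.3 kg.
Tool frame: the origin (TCP) lies on the centre line of the jaws, within the pads' length; the fingertips stand 17 mm ahead of it and the grasp point (between the pads) lies 2 mm behind it; y points along the fingers, z is the direction in which the jaws open and shut, and the axes are right-handed (so a half turn about y gives the same grasp; the last joint's range is limited). The gripper opens to 92 mm and grips with 3 to 60 N. Pads are 19 mm wide; open, the fingers measure 130 mm over their backs; the gripper's body (75 mm by 190 mm) begins 47 mm behind the grasp point.
Start: joints at [-1.487, 0.342, 1.524, -0, 1.275, -0.146], TCP at [0.12, -0.511, 0.223] pointing down, gripper open.
Joint ranges: [-2.53, 2.53], [-0.77, 2.02], [0.04, 2.7], [-1, 4.14], [0.28, 2.66], [-3.11, 3.11]. Speed limits (rad/s): [2.57, 2.57, 3.14, 3.14, 3.14, 3.14].

## Interface

Orientations are given as a unit quaternion [x, y, z, w].
In Python, from station import read_state, get_image, sign_off gives the robot as it stands. The module is installed in compiled form; this text tells all that it offers.
- The arm moves only by the tool move_arm, never from a script. Its argument "steps" is one flat list of numbers, 5 for each row, row after row: the shift along the tool's x, y, z in m, then the turn about the tool's y in rad, then the closure, from 0 (fully open) to 1 (shut). A call has 1 to 12 rows; each row is the pose to reach, as a shift and turn from the pose measured when the call began, along the tool's axes at that moment; what a row does not reach only later rows make up. A row lasts 1/10 s, in which the tool goes at most 50 mm and 8.59 degrees, less where a joint would pass 70% of its speed; a pose out of reach is approached as far as the arm can. A call with a gripper value outside its range is refused whole. The fingers move at their own pace and stop on an object; the grip force is fixed at half the most. Time passes only in rows, so rows that repeat a pose let the fingers close. It gives the time, the measured TCP pose, the force and the opening at its end, in the units of the state.
- read_state(): the state, without advancing time (a new reading comes with each control period).
- get_image(name): name is "scene" or "top" or "wrist"; returns a dict with "color" (400x640x3 uint8, red, green, blue), "depth" (400x640 float32, m along the optical axis (not along the pixel's ray), 0 where there is no reading), "camera_matrix" (3x3 intrinsics, pixels), "k1" (the pictures are not rectified: a ray, as slopes to the right and down, at radius r is drawn at 1 + k1 r^2 times it, then the intrinsics apply), "view" (4x4, takes a point from world to camera coordinates); the wrist camera has in their place "mount" (4x4, takes a point from camera to tool coordinates, whose origin is the TCP and whose axes are the tool frame's). Camera axes: x right, y down, z forward; pixel columns grow to the right and rows downward; lengths in m; the calibration is good to about 2 mm. A picture is of the moment at which its call begins: read the wrist's pose just before it.
- sign_off(): hands the job in, once; it reports no verdict.
The state is a dict: "time_s": time; "joint_pos": joint angles; "qvel": joint speeds; "joint_efforts": joint torques, N m; "ee_pos": TCP position; "eef_rot": TCP orientation; "contact_force": force on the tool from outside, world axes, zero at the start; "wrist_torque": the same for the moment, N m; "finger_gap": finger opening in m.
Only numpy, scipy, OpenCV 4.12 (cv2) and the standard library are available. Lean on these libraries where they do the work, as an engineer would, in place of code of your own. Each camera call takes 0.05 s, during which the arm holds its last target. There are 200 camera calls.

## Working session

There is one attempt and no reset: what is moved stays moved. The work goes in short steps, Python scripts to look and compute and a tool call to move; the robot and the scene stay as the last step left them, time stands still between calls to the robot, and variables do not carry over. Pictures are saved under pics/ and viewed, about 8 in all and at most 12, crops included, and the job is handed in when it is done.

Besides the shell and the picture viewer there is one more tool, called after "Call:" as a command line: name --argument value ..., lists and objects as JSON in quotes. move_arm: Moves the arm, as the interface text tells. Its arguments: {"type":"object","properties":{"steps":{"type":"array"}},"required":["steps"]}

```bash
mkdir -p pics
cat > h.py <<'E'
import numpy as np, cv2
from station import read_state,get_image,sign_off
from scipy.spatial.transform import Rotation as R
def grab(n):
    s=read_state(); im=get_image(n)
    if 'view' in im: im['c2w']=np.linalg.inv(im['view'])
    else:
        T=np.eye(4);T[:3,:3]=R.from_quat(s['eef_rot']).as_matrix();T[:3,3]=s['ee_pos'];im['c2w']=T@im['mount']
    return im
def cloud(im):
    K=im['camera_matrix'];h,w=im['depth'].shape
    u,v=np.meshgrid(np.arange(w),np.arange(h))
    xd=(u-K[0,2])/K[0,0];yd=(v-K[1,2])/K[1,1];x,y=xd.copy(),yd.copy()
    for _ in range(10):
        f=1+im['k1']*(x*x+y*y);x,y=xd/f,yd/f
    d=im['depth'];P=np.stack([x*d,y*d,d],-1)
    return P@im['c2w'][:3,:3].T+im['c2w'][:3,3]
def save(im,n,crop=None,s=1):
    c=im['color'][...,::-1]
    if crop: c=c[crop[1]:crop[3],crop[0]:crop[2]]
    cv2.imwrite('pics/'+n,cv2.resize(c,None,fx=s,fy=s,interpolation=cv2.INTER_CUBIC))
E
python3 - <<'E'
from h import *
s=read_state();print(s)
a=grab('top');b=grab('scene');np.savez('/tmp/a.npz',P=cloud(a),c=a['color']);np.savez('/tmp/b.npz',P=cloud(b),c=b['color'])
save(a,'top.png');save(b,'scene.png')
w=grab('wrist');print(w['mount'])
E
```

```text
{'time_s': 0.0, 'joint_pos': array([-1.48699909e+00,  3.42714265e-01,  1.52504536e+00, -1.80461048e-06,
        1.27540763e+00, -1.46023394e-01]), 'qvel': array([ 5.21279656e-04, -1.22847393e-05,  4.10621854e-04, -5.08102998e-04,
        4.11878138e-04, -3.73969834e-05]), 'joint_efforts': array([ 6.48721107e-04, -4.31244063e+01, -2.44215757e+01,  7.18913111e-02,
        5.58936386e-02, -1.33045824e-04]), 'ee_pos': array([ 0.11956939, -0.51076216,  0.22273947]), 'eef_rot': array([-0.08105861,  0.70299968, -0.70188677,  0.08109203]), 'contact_force': array([-0.29763253,  0.28653828, -0.35188737]), 'wrist_torque': array([-0.00746739,  0.02328623, -0.09663789]), 'finger_gap': 0.09141703795114527}
[[ 6.02882807e-04  9.59356708e-01  2.82195577e-01 -7.57607614e-02]
 [ 9.72656685e-05 -2.82195683e-01  9.59356861e-01 -1.61866756e-01]
 [ 9.99999814e-01 -5.50931816e-04 -2.63443397e-04 -6.71500705e-04]
 [ 0.00000000e+00  0.00000000e+00  0.00000000e+00  1.00000000e+00]]
```

View pics/top.png

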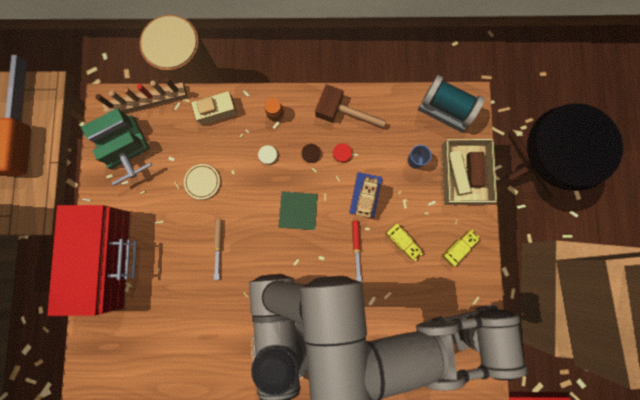

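View pics/scene.png

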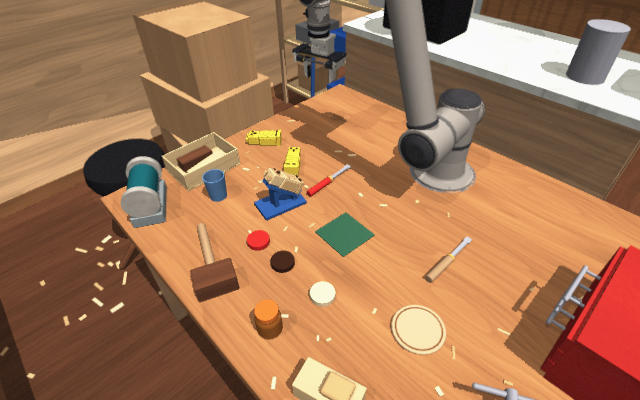

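Top view: walnut candidates are the dark brown disc at (311,153), the white one at (268,155, the maple) and the red one at (342,153). The dark brown one fits. The plate is at (202,182), the mat at (298,211), and the pale owl on the blue rest at (368,195). The yellow owls at (405,242) and (462,247) are look-alikes.

Run:
```python
from h import *
d=np.load('/tmp/a.npz');P=d['P'];c=d['c'];
cv2.imwrite('pics/crop.png',cv2.resize(c[130:290,175:395,::-1],None,fx=3.6,fy=3.6,interpolation=cv2.INTER_CUBIC))
for n,(u,v) in dict(wal=(311,153),map=(268,155),plate=(202,182),mat=(298,211),owl=(368,195),red=(342,153),bench=(250,200)).items(): print(n,P[v,u].round(4))
Z=P[...,2]
def comp(n,u,v,r,lo,hi):
    m=np.zeros(Z.shape,bool);m[v-r:v+r,u-r:u+r]=1
    m&=(Z>lo)&(Z<hi);q=P[m];print(n,m.sum(),q.mean(0).round(4),q.min(0).round(4),q.max(0).round(4), ((q.min(0)+q.max(0))/2).round(4))
comp('wal',311,153,14,.010,.03);comp('map',268,155,14,.01,.03);comp('plate',202,182,24,.006,.03)
hsv=cv2.cvtColor(c,cv2.COLOR_RGB2HSV)
g=(hsv[...,0]>60)&(hsv[...,0]<90)&(hsv[...,1]>80);g[:180]=0;g[240:]=0;g[:,:260]=0;g[:,330:]=0
q=P[g];print('mat',g.sum(),q.mean(0));print(cv2.minAreaRect(q[:,:2].astype(np.float32)))
g=(hsv[...,0]>105)&(hsv[...,0]<130)&(hsv[...,1]>120)&(Z<.02);g[:165]=0;g[225:]=0;g[:,:340]=0;g[:,390:]=0
q=P[g];r=cv2.minAreaRect(q[:,:2].astype(np.float32));print('easel',g.sum(),q[:,2].mean(),r,cv2.boxPoints(r))
m=np.zeros(Z.shape,bool);m[168:222,345:392]=1;m&=Z>.06;q=P[m]
hs=hsv[m];k=~((hs[:,0]>105)&(hs[:,0]<130)&(hs[:,1]>120));q=q[k]
print('owl',len(q),q.mean(0),q.min(0),q.max(0));w=cv2.minAreaRect(q[:,:2].astype(np.float32));print(w,cv2.boxPoints(w))
```

```text
wal [ 0.6732 -0.0896  0.02  ]
map [0.6662 0.0643 0.0205]
plate [0.5705 0.3001 0.0108]
mat [ 0.4661 -0.0435  0.0059]
owl [ 0.5058 -0.2805  0.1186]
red [ 0.6732 -0.2005  0.0185]
bench [0.5063 0.1283 0.0029]
wal 273 [ 0.6759 -0.0869  0.0166] [ 0.6279 -0.1182  0.0101] [ 0.7077 -0.0535  0.0255] [ 0.6678 -0.0859  0.0178]
map 268 [0.6701 0.0679 0.0168] [0.6378 0.0357 0.0101] [0.7049 0.1014 0.0254] [0.6714 0.0685 0.0177]
plate 972 [0.5735 0.302  0.0112] [0.4883 0.2173 0.006 ] [0.652  0.3896 0.0217] [0.5702 0.3035 0.0138]
mat 1 [ 0.40571443 -0.09328586  0.00641668]
((0.4057144224643707, -0.09328585863113403), (0.0, 0.0), 0.0)
easel 197 0.012795684703045335 ((0.5232025980949402, -0.28255411982536316), (0.08177482336759567, 0.1410437524318695), 77.58244323730469) [[ 0.44553825 -0.3073204 ]
 [ 0.5832825  -0.33764967]
 [ 0.6008669  -0.25778785]
 [ 0.46312273 -0.22745857]]
owl 610 [ 0.49746313 -0.27330434  0.13379349] [ 0.29981186 -0.31327177  0.06025434] [ 0.56957709 -0.13833407  1.47866548]
((0.42414936423301697, -0.24014081060886383), (0.07399222254753113, 0.31276655197143555), 63.99955368041992) [[ 0.26737526 -0.20483756]
 [ 0.5484869  -0.3419476 ]
 [ 0.58092344 -0.27544406]
 [ 0.29981184 -0.13833404]]
```

View pics/crop.png

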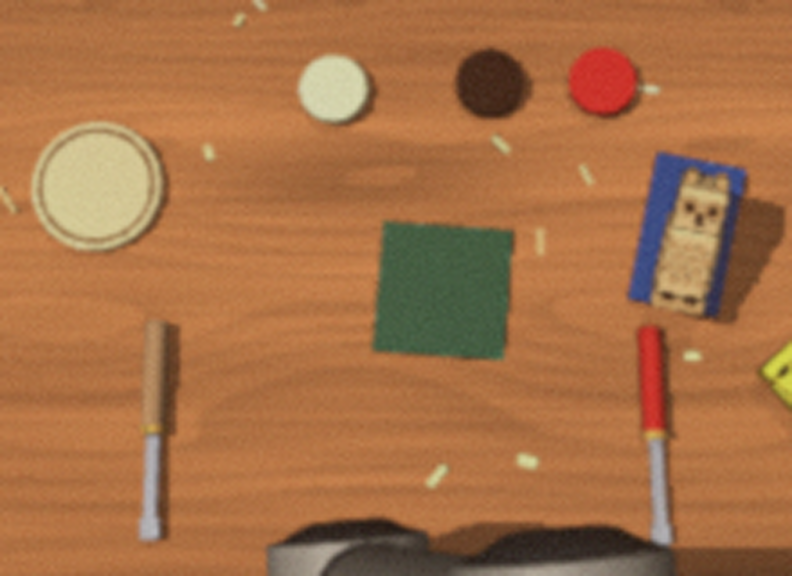

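```bash
cat >> h.py <<'E'
def ray(im,u,v,z):
    "world point on plane z seen at pixel"
    K=im['camera_matrix'];xd=(u-K[0,2])/K[0,0];yd=(v-K[1,2])/K[1,1];x,y=xd,yd
    for _ in range(10):
        f=1+im['k1']*(x*x+y*y);x,y=xd/f,yd/f
    d=im['c2w'][:3,:3]@[x,y,1];o=im['c2w'][:3,3];return o+d*(z-o[2])/d[2]
def plan(p,ang=None):
    "tool shift and turn to put TCP at p with jaw (tool z) axis at world yaw ang (mod pi)"
    s=read_state();M=R.from_quat(s['eef_rot']).as_matrix()
    sh=M.T@(np.array(p)-s['ee_pos']);a=np.arctan2(M[1,2],M[0,2]);t=0
    if ang is not None: t=-((ang-a+np.pi/2)%np.pi-np.pi/2)
    print('at',s['ee_pos'].round(4),'jaw',round(a,3),'q6',s['joint_pos'][5].round(2),'t',round(s['time_s'],2),'F',s['contact_force'].round(1),'gap',round(s['finger_gap'],4))
    print('shift',sh.round(4),'turn',round(t,3),'rows>=',max(np.linalg.norm(sh)/.05,abs(t)/.15).round(1))
E
python3 - <<'E'
from h import *
a=grab('top')
f=lambda x,y:(175+(x+.5)/3.6-.5,130+(y+.5)/3.6-.5)
for n,x,y,z in [('wal',491,83,.018),('map',334,89,.018),('plate',97,186,.012)]+[('mat',*q,.004) for q in [(384,222),(513,231),(505,358),(374,351),(444,290.5)]]+[('easelplate',*q,.01) for q in [(656,153),(746,168),(716,317),(630,300)]]:
    print(n,ray(a,*f(x,y),z).round(4))
plan([.672,-.087,.15],0)
b=grab('scene')
d=cloud(b);save(b,'owl.png',(230,150,350,230),6.5)
E
```

```text
wal [ 0.6748 -0.0896  0.018 ]
map [0.6692 0.0668 0.018 ]
plate [0.5728 0.3013 0.012 ]
mat [0.5372 0.0168 0.004 ]
mat [ 0.5279 -0.1113  0.004 ]
mat [ 0.4021 -0.1035  0.004 ]
mat [0.4091 0.025  0.004 ]
mat [ 0.4687 -0.0433  0.004 ]
easelplate [ 0.605  -0.2534  0.01  ]
easelplate [ 0.5896 -0.3424  0.01  ]
easelplate [ 0.4414 -0.3099  0.01  ]
easelplate [ 0.4583 -0.2261  0.01  ]
at [ 0.1196 -0.5109  0.223 ] jaw -1.341 q6 -0.15 t 0.2 F [ 0.6 -0.5 -0. ] gap 0.0918
shift [-0.6344  0.0734 -0.2869] turn -1.341 rows>= 14.0
```

View pics/owl.png

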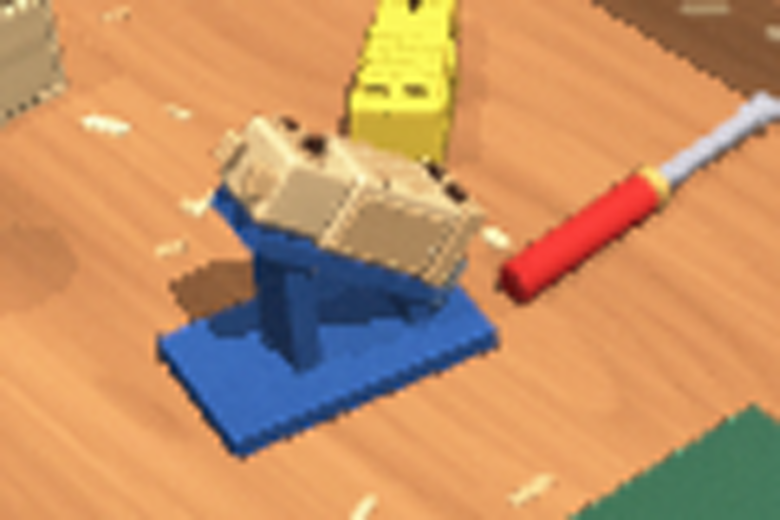

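Scene crop: the limewood owl lies face up on the blue board, with its head at (290,170) at the high end. The board's upper end is a free slab edge at (220,195). The yellow one behind is the look-alike.

Call:
move_arm --steps '[-0.317,0.02,-0.143,-0.67,0,-0.634,0.03,-0.287,-1.34,0,-0.634,0.03,-0.287,-1.34,0,-0.634,0.03,-0.287,-1.34,0,-0.634,0.03,-0.287,-1.34,0,-0.634,0.03,-0.287,-1.34,0,-0.634,0.03,-0.287,-1.34,0,-0.634,0.03,-0.287,-1.34,0,-0.634,0.03,-0.287,-1.34,0,-0.634,0.03,-0.287,-1.34,0,-0.634,0.03,-0.287,-1.34,0,-0.634,0.03,-0.287,-1.34,0]'

```text
time_s: 1.45
ee_pos: [0.5963, -0.1444, 0.1973]
eef_rot: [-0.5, 0.5, -0.5, 0.5]
contact_force: [1.0, -1.5, -0.0]
finger_gap: 0.0916
```

Run:
```python
from h import *
plan([.6748,-.0896,.18],0)
```

```text
at [ 0.5963 -0.1444  0.1973] jaw -0.001 q6 -0.36 t 1.45 F [ 1.  -1.5 -0. ] gap 0.0916
shift [-0.0549  0.0173  0.0784] turn -0.001 rows>= 1.9
```

Call:
move_arm --steps '[-0.055,0.02,0.077,0,0,-0.055,0.02,0.077,0,0,-0.055,0.02,0.077,0,0,-0.055,0.02,0.077,0,0]'

```text
time_s: 1.85
ee_pos: [0.6733, -0.0885, 0.1757]
eef_rot: [0.501, -0.501, 0.499, -0.5]
contact_force: [-0.2, 0.1, 0.7]
finger_gap: 0.0917
```

```bash
cat >> h.py <<'E'
def blob(im,mask,z,near=None):
    "centroid of largest blob of mask, on plane z"
    n,l,st,ce=cv2.connectedComponentsWithStats(mask.astype(np.uint8))
    o=np.argsort(-st[1:,4])[:4]+1
    for i in o: print(st[i].tolist(),ce[i].round(1),ray(im,*ce[i],z).round(4))
E
python3 - <<'E'
from h import *
w=grab('wrist');save(w,'w1.png')
c=w['color'].astype(int);P=cloud(w)
blob(w,(c.sum(2)<150)&(P[...,2]>.008)&(P[...,2]<.03),.018)
plan([.6748,-.0896,.021],0)
E
```

```text
[203, 327, 15, 15, 105] [211.1 333.1] [ 0.5466 -0.2723  0.018 ]
[228, 310, 13, 4, 16] [234.6 311.5] [ 0.5769 -0.2419  0.018 ]
[446, 223, 4, 7, 13] [447.5 226.5] [ 0.8069 -0.138   0.018 ]
[242, 312, 8, 3, 10] [245.4 313.5] [ 0.589  -0.2444  0.018 ]
at [ 0.673  -0.0895  0.1768] jaw -0.0 q6 -0.24 t 1.9 F [-0.7 -0.1  0.4] gap 0.0918
shift [1.000e-04 1.557e-01 2.100e-03] turn -0.0 rows>= 3.1
```

View pics/w1.png

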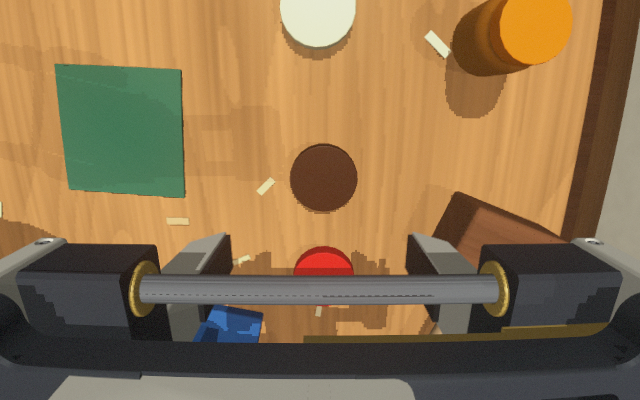

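Wrist view: the walnut disc is at (323.5,178) and clearly brown. The maple disc is at (318,5), the red one at (323,262), and the mat corners at (55,65), (181,70), (185,197) and (69,189).

Run:
```python
from h import *
w=grab('wrist')
c=w['color'];h=cv2.cvtColor(c,cv2.COLOR_RGB2HSV).astype(int)
m=(c.astype(int).sum(2)<260);m[:140]=0;m[216:]=0;m[:,:285]=0;m[:,362:]=0
blob(w,m,.018)
for q in [(55,65),(181,70),(185,197),(69,189)]:print(ray(w,*q,.004).round(4))
g=(h[...,0]>60)&(h[...,0]<95)&(h[...,1]>80)&(np.arange(400)[:,None]<210);blob(w,g,.004)
plan([.6748,-.0896,.021],0)
```

```text
[290, 142, 68, 68, 3578] [323.3 175.9] [ 0.6767 -0.0857  0.018 ]
[0.4101 0.0254 0.004 ]
[0.5392 0.0163 0.004 ]
[ 0.5296 -0.1116  0.004 ]
[ 0.4    -0.1024  0.004 ]
[55, 63, 130, 134, 15093] [121.9 127.9] [ 0.4716 -0.0381  0.004 ]
at [ 0.6728 -0.0902  0.1775] jaw -0.001 q6 -0.24 t 1.95 F [ 0.6 -0.2  0.7] gap 0.092
shift [-0.0006  0.1565  0.002 ] turn -0.001 rows>= 3.1
```

Call:
move_arm --steps '[-0.002,0.05,0.004,0,0,-0.002,0.1,0.004,0,0,-0.002,0.135,0.004,0,0,-0.002,0.157,0.004,0,0,-0.002,0.157,0.004,0,0,-0.002,0.157,0.004,0,1,-0.002,0.157,0.004,0,1,-0.002,0.157,0.004,0,1,-0.002,0.157,0.004,0,1,-0.002,0.157,0.004,0,1,-0.002,0.157,0.004,0,1,-0.002,0.157,0.004,0,1]'

```text
time_s: 3.15
ee_pos: [0.6768, -0.0881, 0.0206]
eef_rot: [-0.5, 0.5, -0.5, 0.5]
contact_force: [-0.1, 1.7, -0.0]
finger_gap: 0.0403
```

Run:
```python
from h import *
plan([.573,.3013,.12],np.arctan2(.3,.57))
```

```text
at [ 0.6768 -0.0881  0.0206] jaw -0.001 q6 -0.24 t 3.15 F [-0.1  1.7 -0. ] gap 0.0403
shift [-0.3893 -0.0993 -0.1043] turn -0.486 rows>= 8.3
```

The gap of 40 mm is less than 68 mm, so I need to look.

Run:
```python
from h import *
w=grab('wrist');save(w,'w2.png');s=read_state();print(s['finger_gap'],s['contact_force'])
```

```text
0.03648276575698901 [ 0.21498004  0.25501847 -0.06437949]
```

View pics/w2.png

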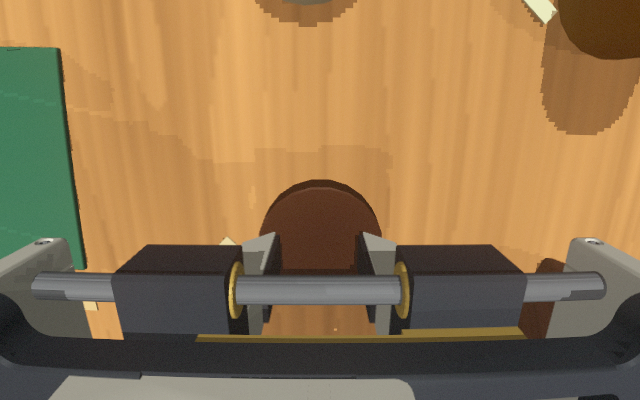

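Wrist view: the disc (centre near (320,240), radius about 61 px) is slipping out ahead between the fingers at (262,265) and (380,265). I'll open and measure again.

Call:
move_arm --steps '[0,0,0,0,0,0,0,0,0,0,0,0,0,0,0,0,0,0,0,0,0,0,0,0,0,0,-0.05,0,0,0,0,-0.1,0,0,0,0,-0.15,0,0,0,0,-0.15,0,0,0]'

```text
time_s: 4.1
ee_pos: [0.6806, -0.0889, 0.1797]
eef_rot: [0.497, -0.496, 0.505, -0.502]
contact_force: [0.7, -0.2, -0.0]
finger_gap: 0.0916
```

Run:
```python
from h import *
w=grab('wrist');save(w,'w3.png');s=read_state();print(s['ee_pos'],s['finger_gap'])
c=w['color'].astype(int)
m=(c.sum(2)<260);m[:60]=0;m[240:]=0;m[:,:240]=0;m[:,400:]=0
blob(w,m,.018)
P=cloud(w);print(P[150:215:12,322].round(4))
```

```text
[ 0.67894624 -0.08856591  0.17550007] 0.09157705241170404
[280, 142, 67, 67, 3519] [313.1 175.2] [ 0.6769 -0.0857  0.018 ]
[[ 6.857e-01 -6.050e-02  1.760e-02]
 [ 6.857e-01 -7.220e-02  1.850e-02]
 [ 6.857e-01 -8.430e-02  1.870e-02]
 [ 6.857e-01 -9.700e-02  1.750e-02]
 [ 6.857e-01 -1.095e-01  1.820e-02]
 [ 6.862e-01 -1.287e-01 -2.000e-04]]
```

View pics/w3.png

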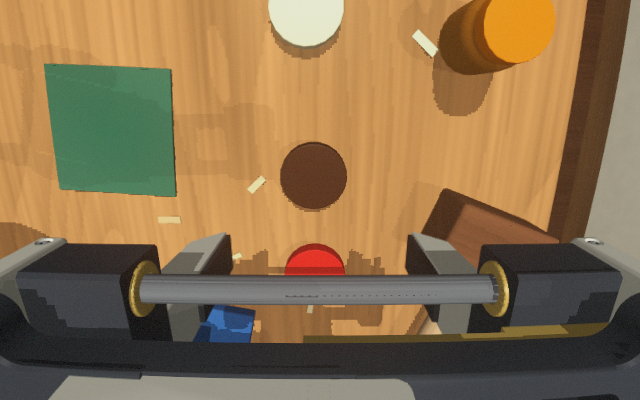

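The disc has not moved, now at (313,176), so the fingers closed above it. I'll measure where the fingertips really are in the tool frame.

Run:
```python
from h import *
w=grab('wrist');w['c2w']=w['mount'];Q=cloud(w)
for r in (232,236,240,250,260,270):
    print(r,[ (u,Q[r,u].round(3).tolist()) for u in (180,200,215,224,230,410,416,425,440)])
m=np.zeros((400,640),bool);m[225:300,160:235]=1;m[225:300,405:480]=1;m&=(w['depth']>.02)
for sd in (slice(160,235),slice(405,480)):
    q=Q[225:300,sd].reshape(-1,3);q=q[(q[:,1]<.05)&(q[:,1]>-.05)];i=q[:,1].argsort();print(len(q),q[i[-5:]].round(4),q.min(0).round(3))
s=read_state();print(s['ee_pos'],R.from_quat(s['eef_rot']).as_matrix().round(3),s['joint_pos'])
```

```text
232 [(180, [0.063, 0.173, -0.154]), (200, [0.063, 0.174, -0.131]), (215, [0.063, 0.174, -0.115]), (224, [-0.011, -0.004, -0.05]), (230, [0.062, 0.173, -0.098]), (410, [0.063, 0.176, 0.1]), (416, [0.063, 0.175, 0.107]), (425, [0.064, 0.176, 0.117]), (440, [0.051, 0.145, 0.122])]
236 [(180, [0.068, 0.175, -0.155]), (200, [0.067, 0.173, -0.132]), (215, [-0.011, -0.01, -0.053]), (224, [-0.01, -0.006, -0.049]), (230, [-0.009, -0.005, -0.046]), (410, [-0.01, -0.007, 0.046]), (416, [-0.012, -0.01, 0.048]), (425, [-0.012, -0.01, 0.052]), (440, [0.053, 0.14, 0.12])]
240 [(180, [0.072, 0.172, -0.154]), (200, [-0.011, -0.014, -0.059]), (215, [-0.011, -0.014, -0.051]), (224, [-0.01, -0.011, -0.048]), (230, [-0.008, -0.005, -0.046]), (410, [-0.009, -0.009, 0.045]), (416, [-0.01, -0.01, 0.048]), (425, [-0.012, -0.015, 0.051]), (440, [-0.011, -0.014, 0.059])]
250 [(180, [0.084, 0.173, -0.156]), (200, [-0.012, -0.026, -0.055]), (215, [-0.009, -0.021, -0.049]), (224, [-0.006, -0.015, -0.047]), (230, [-0.002, -0.007, -0.046]), (410, [-0.004, -0.01, 0.045]), (416, [-0.009, -0.021, 0.045]), (425, [-0.01
[... 474 characters left out ...]
47]), (230, [0.008, -0.009, -0.047]), (410, [0.005, -0.015, 0.045]), (416, [-0.0, -0.024, 0.045]), (425, [-0.007, -0.036, 0.045]), (440, [-0.011, -0.044, 0.048])]
2087 [[ 0.0038 -0.0035 -0.0468]
 [-0.0055 -0.0035 -0.0465]
 [ 0.0032 -0.0034 -0.0467]
 [-0.0111 -0.0033 -0.0493]
 [-0.0099 -0.0033 -0.0489]] [-0.013 -0.048 -0.065]
2058 [[ 0.0031 -0.0037  0.0456]
 [ 0.0026 -0.0037  0.0456]
 [-0.011  -0.0035  0.0493]
 [ 0.0021 -0.0034  0.0456]
 [-0.0037 -0.0034  0.0457]] [-0.012 -0.048  0.044]
[ 0.67735565 -0.08822598  0.17213269] [[-0.001  0.003  1.   ]
 [-1.    -0.001 -0.001]
 [ 0.001 -1.     0.003]] [-2.41642707e-01  6.75025216e-01  1.10567037e+00  8.63518489e-05
  1.35817290e+00 -2.40323747e-01]
```

The depth puts the fingertips at tool y ≈ -0.0035, not +0.017. The stated tip is about 20 mm off, which explains closing above the disc. I'll use the measured value, with the tips 3.5 mm behind the TCP and the grasp point about 22 mm behind it.

Call:
move_arm --steps '[-0.001,0.05,0,0,0,-0.001,0.1,0,0,0,-0.001,0.14,0,0,0,-0.001,0.168,0,0,0,-0.001,0.168,0,0,0,-0.001,0.168,0,0,1,-0.001,0.168,0,0,1,-0.001,0.168,0,0,1,-0.001,0.168,0,0,1,-0.001,0.168,0,0,1,-0.001,0.168,0,0,1]'

```text
time_s: 5.3
ee_pos: [0.6778, -0.0873, 0.0042]
eef_rot: [0.499, -0.499, 0.501, -0.5]
contact_force: [0.3, -0.8, -0.1]
finger_gap: 0.0665
```

Run:
```python
from h import *
plan([.573,.3013,.12],np.arctan2(.3,.57))
```

```text
at [ 0.6778 -0.0873  0.0042] jaw -0.001 q6 -0.24 t 5.3 F [ 0.3 -0.8 -0.1] gap 0.0665
shift [-0.3884 -0.1163 -0.105 ] turn -0.486 rows>= 8.4
```

Call:
move_arm --steps '[0,-0.05,0,0,1,0,-0.1,0,0,1,-0.388,-0.116,-0.105,-0.486,1,-0.388,-0.116,-0.105,-0.486,1,-0.388,-0.116,-0.105,-0.486,1,-0.388,-0.116,-0.105,-0.486,1,-0.388,-0.116,-0.105,-0.486,1,-0.388,-0.116,-0.105,-0.486,1,-0.388,-0.116,-0.105,-0.486,1,-0.388,-0.116,-0.105,-0.486,1,-0.388,-0.116,-0.105,-0.486,1,-0.388,-0.116,-0.105,-0.486,1]'

```text
time_s: 6.5
ee_pos: [0.5723, 0.3022, 0.1197]
eef_rot: [-0.606, 0.363, -0.366, 0.606]
contact_force: [0.9, 0.9, -0.4]
finger_gap: 0.0668
```

Run:
```python
from h import *
w=grab('wrist');save(w,'w4.png')
b=grab('top');save(b,'t2.png',(150,130,350,260),3)
plan([.573,.3013,.12],np.arctan2(.3,.57))
```

```text
at [0.5732 0.2999 0.1196] jaw 0.484 q6 -0.12 t 6.6 F [-0.  -0.7  0.1] gap 0.0667
shift [-0.0013 -0.0004  0.0005] turn -0.0 rows>= 0.0
```

View pics/w4.png

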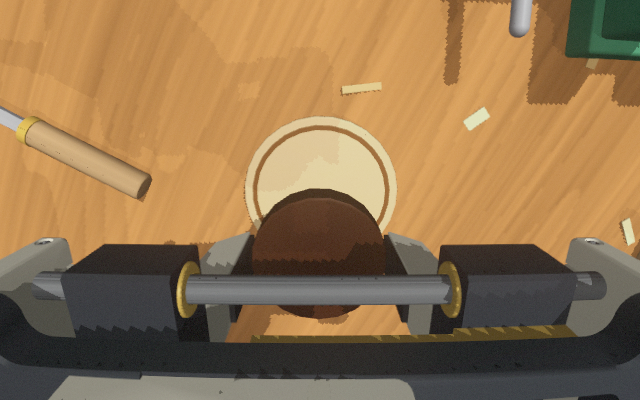

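Wrist view: the plate spans u 245–397 with its top at v 116. The held walnut spans u 253–383, with its near rim at v 319.

Run:
```python
from h import *
w=grab('wrist');s=read_state();M=R.from_quat(s['eef_rot']).as_matrix()
c=w['color'];h=cv2.cvtColor(c,cv2.COLOR_RGB2HSV).astype(int);P=cloud(w);Z=P[...,2]
def fit(pts,name):
    A=np.c_[2*pts[:,:2],np.ones(len(pts))];r=np.linalg.lstsq(A,(pts[:,:2]**2).sum(1),rcond=None)[0]
    print(name,r[:2].round(4),'rad',np.sqrt(r[2]+r[:2]@r[:2]).round(4),'tool rel',(M.T@(np.array([*r[:2],0])-np.array([*s['ee_pos'][:2],0]))).round(4))
# plate outline: read off picture
uv=[(245,187),(397,187),(321,116),(268,136),(374,136)]
fit(np.array([ray(w,u,v,.012) for u,v in uv]),'plate')
m=(Z>.004)&(Z<.025);m[:100]=0;m[240:]=0;m[:,:235]=0;m[:,405:]=0
cs,_=cv2.findContours(m.astype(np.uint8),cv2.RETR_EXTERNAL,cv2.CHAIN_APPROX_NONE);k=max(cs,key=len)[:,0]
k=k[k[:,1]<190];fit(np.array([ray(w,u,v,.012) for u,v in k]),'plate depth')
q=P[(Z>.128)&(Z<.14)&(np.arange(400)[:,None]<275)&(np.arange(400)[:,None]>190)&(abs(np.arange(640)-318)<62)];print(len(q),np.median(q[:,2]))
zt=np.median(q[:,2])
fit(np.array([ray(w,u,v,zt) for u,v in [(253,258),(384,258),(319,319),(273,211),(364,211),(319,198)]]),'disc')
print(s['ee_pos'])
```

```text
plate [0.5749 0.3008] rad 0.0645 tool rel [-0.0006  0.      0.0019]
plate depth [0.5657 0.3186] rad 0.0514 tool rel [-0.0206 -0.      0.002 ]
8695 0.1340743188752007
disc [0.5726 0.3   ] rad 0.0332 tool rel [-0.0009 -0.     -0.0005]
[0.57346475 0.29940597 0.11961128]
```

Call:
move_arm --steps '[0,0.05,0.002,0,1,0,0.085,0.002,0,1,0,0.1,0.002,0,1,0,0.1035,0.002,0,1,0,0.1035,0.002,0,1,0,0.1035,0.002,0,0,0,0.1035,0.002,0,0,0,0.1035,0.002,0,0,0,0.1035,0.002,0,0,0,0.1035,0.002,0,0]'

```text
time_s: 7.65
ee_pos: [0.5756, 0.3003, 0.0164]
eef_rot: [-0.605, 0.365, -0.367, 0.605]
contact_force: [-0.4, -0.1, 0.0]
finger_gap: 0.0916
```

Call:
move_arm --steps '[0,-0.05,0,0,0,0,-0.1,0,0,0,0,-0.16,0,0,0,0,-0.17,0,0,0,0,-0.17,0,0,0]'

```text
time_s: 8.15
ee_pos: [0.5768, 0.3014, 0.1911]
eef_rot: [-0.603, 0.363, -0.369, 0.608]
contact_force: [0.7, -1.1, -0.2]
finger_gap: 0.0917
```

Run:
```python
from h import *
w=grab('wrist');save(w,'w5.png',(200,60,440,300),2.2)
c=w['color'].astype(int);m=(c.sum(2)<260);m[:100]=0;m[225:]=0;m[:,:240]=0;m[:,400:]=0
blob(w,m,.03)
a=np.deg2rad(-12.4);e=np.array([np.cos(a),np.sin(a),0]);n=np.array([-e[1],e[0],0])
o=np.array([.5235,-.2828,0])
print('waypoint over easel');plan(o+e*.008+[0,0,.22],a+np.pi/2)
```

```text
[283, 145, 67, 67, 3470] [315.8 178.1] [0.5753 0.3013 0.03  ]
[260, 196, 1, 1, 1] [260. 196.] [0.5336 0.2586 0.03  ]
[268, 208, 1, 1, 1] [268. 208.] [0.5463 0.2507 0.03  ]
waypoint over easel
at [0.5756 0.3008 0.1881] jaw 0.483 q6 -0.12 t 8.2 F [-0.  -0.5 -0.6] gap 0.092
shift [ 0.4978 -0.0324 -0.3111] turn -0.871 rows>= 11.8
```

View pics/w5.png

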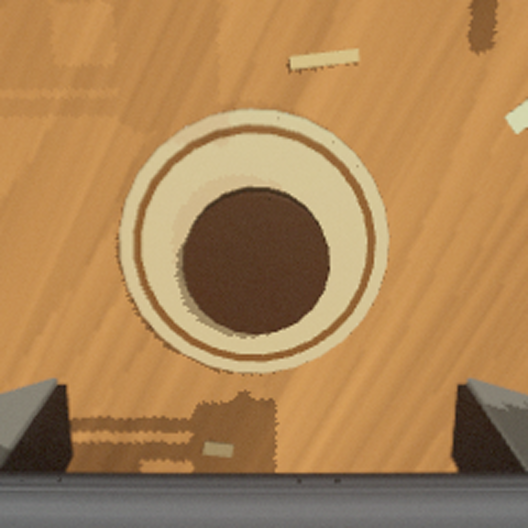

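Crop: the plate outline spans 118–388 by 108–373 (centre (253,240)), and the walnut top spans 183–330 by 187–335 (centre (256,261)). Part of that offset is parallax, so I'll compute the real one.

Run:
```python
from h import *
w=grab('wrist')
g=lambda x,y,z:ray(w,200+x/2.2,60+y/2.2,z)
L,Rr,T,B=[g(*q,.012) for q in [(118,240),(388,240),(253,108),(253,373)]]
print('plate',((L+Rr)/2).round(4),((T+B)/2).round(4),np.linalg.norm(L-Rr),np.linalg.norm(T-B))
L,Rr,T,B=[g(*q,.030) for q in [(183,261),(330,261),(256,187),(256,335)]]
print('disc',((L+Rr)/2).round(4),((T+B)/2).round(4),np.linalg.norm(L-Rr),np.linalg.norm(T-B))
# plate as seen by color, saturation-low region minus disc
L,Rr,T,B=[g(*q,.012) for q in [(135,243),(375,243),(255,126),(255,360)]]
print('ring',((L+Rr)/2).round(4),((T+B)/2).round(4))
P=cloud(w);print(np.median(P[150:205,295:335,2]), np.median(P[120:140,300:330,2]))
```

```text
plate [0.5698 0.3055 0.012 ] [0.5713 0.3024 0.012 ] 0.12781465034665537 0.12822348984786586
disc [0.5739 0.301  0.03  ] [0.5742 0.3    0.03  ] 0.06632272520068262 0.06865261131800379
ring [0.5713 0.3047 0.012 ] [0.5724 0.3024 0.012 ]
0.030542116843069456 0.012852887243207933
```

Walnut and plate centres agree within about 4 mm, which is good. Next, over to the owl.

Call:
move_arm --steps '[0.498,-0.04,-0.311,-0.871,0,0.498,-0.04,-0.311,-0.871,0,0.498,-0.04,-0.311,-0.871,0,0.498,-0.04,-0.311,-0.871,0,0.498,-0.04,-0.311,-0.871,0,0.498,-0.04,-0.311,-0.871,0,0.498,-0.04,-0.311,-0.871,0,0.498,-0.04,-0.311,-0.871,0,0.498,-0.04,-0.311,-0.871,0,0.498,-0.04,-0.311,-0.871,0,0.498,-0.04,-0.311,-0.871,0,0.498,-0.04,-0.311,-0.871,0]'

```text
time_s: 9.45
ee_pos: [0.5298, -0.2815, 0.2238]
eef_rot: [-0.702, 0.077, -0.076, 0.703]
contact_force: [0.7, 0.4, 1.0]
finger_gap: 0.0915
```

Call:
move_arm --steps '[0,0,0,0,0,0,0,0,0,0]'

```text
time_s: 9.65
ee_pos: [0.5285, -0.2821, 0.221]
eef_rot: [-0.701, 0.079, -0.076, 0.704]
contact_force: [-0.4, 0.9, 0.0]
finger_gap: 0.092
```

Run:
```python
from h import *
a=np.deg2rad(-12.4);e=np.array([np.cos(a),np.sin(a),0]);n=np.array([-e[1],e[0],0]);o=np.array([.5235,-.2828,0])
plan(o+e*.008+[0,0,.22],a+np.pi/2)
w=grab('wrist');save(w,'w6.png');P=cloud(w);np.savez('/tmp/w6.npz',P=P,c=w['color'],K=w['camera_matrix'],k1=w['k1'],T=w['c2w'])
```

```text
at [ 0.5285 -0.2821  0.221 ] jaw 1.351 q6 -1.97 t 9.65 F [-0.4  0.9  0. ] gap 0.092
shift [ 0.0032  0.0009 -0.0017] turn -0.003 rows>= 0.1
```

View pics/w6.png

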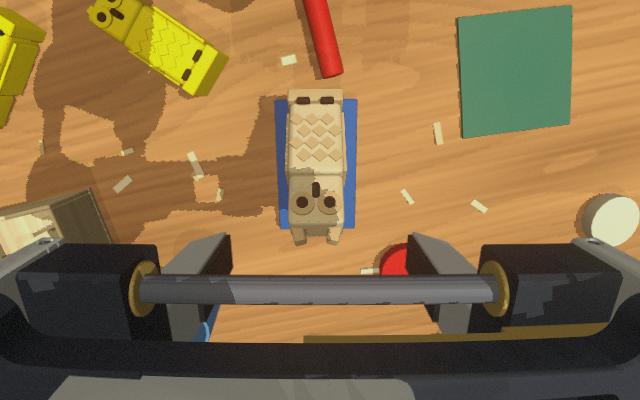

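Wrist view: the owl spans u 288–345, from its foot at v 90 to its ears at v 243, aligned with the jaws. The head is centred near (317,200).

Run:
```python
from h import *
d=np.load('/tmp/w6.npz');P=d['P'];c=d['c'];h=cv2.cvtColor(c,cv2.COLOR_RGB2HSV).astype(int)
s=read_state();M=R.from_quat(s['eef_rot']).as_matrix();Q=(P-s['ee_pos'])@M   # tool frame
m=np.zeros((400,640),bool);m[88:244,283:352]=1;m&=(P[...,2]>.05)&~((h[...,0]>100)&(h[...,0]<135))
for r in range(92,244,8):
    u=np.where(m[r])[0]
    if len(u): print(r,u.min(),u.max(),'ctr z',((Q[r,u.min(),2]+Q[r,u.max(),2])/2).round(4),'wid',(Q[r,u.max(),2]-Q[r,u.min(),2]).round(4),'mid',Q[r,317].round(4),'worldz',P[r,317,2].round(4))
b=(h[...,0]>100)&(h[...,0]<135)&(h[...,1]>100);
for r in (100,120,150,200,222,226):
    u=np.where(b[r,270:365])[0]+270;print('blue',r,u.min(),u.max(),Q[r,u.min()].round(4),Q[r,u.max()].round(4))
```

```text
92 287 342 ctr z -0.0045 wid 0.0495 mid [-0.0839  0.1471 -0.0022] worldz 0.0749
100 287 342 ctr z -0.0044 wid 0.049 mid [-0.0769  0.1424 -0.0022] worldz 0.0795
108 288 341 ctr z -0.0046 wid 0.0488 mid [-0.0701  0.1373 -0.0022] worldz 0.0845
116 287 343 ctr z -0.004 wid 0.0503 mid [-0.0635  0.1326 -0.0022] worldz 0.0893
124 286 344 ctr z -0.004 wid 0.0515 mid [-0.0571  0.1267 -0.0022] worldz 0.0951
132 286 344 ctr z -0.004 wid 0.0507 mid [-0.0509  0.1205 -0.0022] worldz 0.1013
140 286 345 ctr z -0.0035 wid 0.0511 mid [-0.0447  0.1163 -0.0022] worldz 0.1054
148 285 345 ctr z -0.004 wid 0.0514 mid [-0.0386  0.1119 -0.0022] worldz 0.1098
156 285 345 ctr z -0.0039 wid 0.0507 mid [-0.0332  0.1046 -0.0022] worldz 0.1171
164 285 346 ctr z -0.0035 wid 0.0509 mid [-0.0272  0.1013 -0.0022] worldz 0.1204
172 285 346 ctr z -0.0035 wid 0.0508 mid [-0.0207  0.1009 -0.0022] worldz 0.1208
180 287 344 ctr z -0.0036 wid 0.0498 mid [-0.0156  0.0947 -0.0022] worldz 0.1269
188 289 342 ctr z -0.0034 wid 0.0421 mid [-0.0122  0.0828 -0.0022] worldz 0.1388
196 288 343 ctr z -0.0034 wid 0.0436 mid [-0.0061  0.082  -0.0022] worldz 0.1396
204 288 343 ctr z -0.0035 wid 0.043 mid [-0.0008  0.0783 -0.0022] worldz 0.1432
212 288 343 ctr z -0.0034 wid 0.0426 mid [ 0.0052  0.0771 -0.0022] worldz 0.1444
220 288 343 ctr z -0.0034 wid 0.0422 mid [ 0.0109  0.0751 -0.0022] worldz 0.1464
228 290 342 ctr z -0.0029 wid 0.0421 mid [ 0.0193  0.0797 -0.0023] worldz 0.1417
236 293 339 ctr z -0.0031 wid 0.0357 mid [ 0.0863  0.22   -0.0031] worldz 0.001
blue 100 277 356 [-0.0771  0.2085 -0.0456] [-0.0768  0.2075  0.0395]
blue 120 276 355 [-0.0559  0.2071 -0.0473] [-0.0557  0.2074  0.0389]
blue 150 277 355 [-0.0231  0.207  -0.0473] [-0.0227  0.2081  0.0399]
blue 200 280 354 [ 0.0349  0.2055 -0.0458] [0.0355 0.207  0.0402]
blue 222 280 354 [ 0.0623  0.2061 -0.0468] [0.063  0.2073 0.041 ]
blue 226 280 353 [ 0.0681  0.2079 -0.0473] [0.0674 0.2055 0.0398]
```

Call:
move_arm --steps '[0.005,0.04,-0.0035,0,0,0.005,0.08,-0.0035,0,0,0.005,0.105,-0.0035,0,0,0.005,0.117,-0.0035,0,0.3,0.005,0.117,-0.0035,0,0.44,0.005,0.117,-0.0035,0,0.44,0.005,0.117,-0.0035,0,0.44,0.005,0.117,-0.0035,0,0.44,0.005,0.117,-0.0035,0,0.44]'

```text
time_s: 10.6
ee_pos: [0.533, -0.2851, 0.1055]
eef_rot: [-0.702, 0.078, -0.076, 0.704]
contact_force: [0.1, 0.9, -1.0]
finger_gap: 0.0524
```

Run:
```python
from h import *
plan([.5,-.28,.1],1.354)
w=grab('wrist');c=w['color'];P=cloud(w);s=read_state();M=R.from_quat(s['eef_rot']).as_matrix();w['c2w']=w['mount'];Q=cloud(w)
for r in range(190,300,10): print(r,[(u,Q[r,u].round(3).tolist()) for u in (230,250,270,317,365,385,400)])
```

```text
at [ 0.533  -0.2851  0.1055] jaw 1.353 q6 -1.97 t 10.6 F [ 0.1  0.9 -1. ] gap 0.0524
shift [-0.0333  0.0056 -0.0022] turn -0.001 rows>= 0.7
190 [(230, [-0.004, 0.104, -0.074]), (250, [-0.004, 0.105, -0.057]), (270, [-0.034, -0.002, -0.024]), (317, [-0.036, -0.012, -0.0]), (365, [-0.034, -0.003, 0.023]), (385, [-0.004, 0.104, 0.056]), (400, [-0.004, 0.105, 0.069])]
200 [(230, [0.005, 0.105, -0.075]), (250, [0.005, 0.106, -0.058]), (270, [-0.03, -0.007, -0.024]), (317, [-0.032, -0.015, -0.0]), (365, [-0.031, -0.012, 0.022]), (385, [0.005, 0.105, 0.056]), (400, [0.005, 0.106, 0.069])]
210 [(230, [0.013, 0.105, -0.075]), (250, [0.013, 0.105, -0.058]), (270, [-0.025, -0.007, -0.024]), (317, [-0.028, -0.016, -0.0]), (365, [-0.025, -0.007, 0.023]), (385, [0.014, 0.106, 0.057]), (400, [0.014, 0.105, 0.07])]
220 [(230, [0.023, 0.105, -0.076]), (250, [0.023, 0.105, -0.059]), (270, [0.017, 0.09, -0.039]), (317, [-0.024, -0.019, -0.0]), (365, [-0.015, 0.005, 0.025]), (385, [0.023, 0.106, 0.058]), (400, [0.023, 0.106, 0.071])]
230 [(230, [0.031, 0.104, -0.077]), (250, [0.032, 0.104, -0.059]), (27
[... 813 characters left out ...]
-0.036, 0.035])]
270 [(230, [-0.012, -0.045, -0.035]), (250, [-0.01, -0.04, -0.028]), (270, [-0.005, -0.031, -0.021]), (317, [-0.006, -0.034, -0.0]), (365, [-0.007, -0.036, 0.02]), (385, [-0.01, -0.041, 0.028]), (400, [-0.012, -0.045, 0.033])]
280 [(230, [-0.032, -0.085, -0.023]), (250, [-0.032, -0.085, -0.018]), (270, [-0.032, -0.085, -0.013]), (317, [-0.032, -0.085, -0.0]), (365, [-0.032, -0.085, 0.012]), (385, [-0.032, -0.085, 0.018]), (400, [-0.032, -0.085, 0.022])]
290 [(230, [-0.03, -0.087, -0.023]), (250, [-0.031, -0.088, -0.017]), (270, [-0.03, -0.087, -0.012]), (317, [-0.03, -0.087, -0.0]), (365, [-0.03, -0.087, 0.012]), (385, [-0.029, -0.086, 0.018]), (400, [-0.03, -0.087, 0.022])]
```

Centred across the jaws, but the tips' lower corner would catch the wings. I'll shift 6 mm toward the head and 3 mm up, then close gently.

Call:
move_arm --steps '[0.006,-0.003,0,0,0.44,0.006,-0.003,0,0,0.44,0.006,-0.003,0,0,0.48,0.006,-0.003,0,0,0.5,0.006,-0.003,0,0,0.52,0.006,-0.003,0,0,0.54,0.006,-0.003,0,0,0.56,0.006,-0.003,0,0,0.58,0.006,-0.003,0,0,0.6,0.006,-0.003,0,0,0.6]'

```text
time_s: 11.65
ee_pos: [0.5387, -0.2863, 0.1081]
eef_rot: [-0.702, 0.078, -0.075, 0.704]
contact_force: [-0.0, 0.9, -0.3]
finger_gap: 0.044
```

Call:
move_arm --steps '[0,-0.005,0,0,0.6,0,-0.01,0,0,0.6,0,-0.02,0,0,0.6,0,-0.03,0,0,0.6,0,-0.03,0,0,0.6]'

```text
time_s: 12.15
ee_pos: [0.5397, -0.2871, 0.1405]
eef_rot: [-0.702, 0.077, -0.077, 0.703]
contact_force: [-1.0, -0.6, -1.0]
finger_gap: 0.0434
```

```bash
cat >> h.py <<'E'
def owl():
    "tilt of owl front profile in tool frame from wrist depth along the middle column"
    s=read_state();w=get_image('wrist');w['c2w']=w['mount'];Q=cloud(w)
    print('TCP',s['ee_pos'].round(4),'F',s['contact_force'].round(1),'gap',s['finger_gap'].round(4),'t',round(s['time_s'],2))
    for r in range(20,280,16):
        q=np.median(Q[r,305:330],0);print(r,q[:2].round(3).tolist(),end=' ')
    print();return w
E
python3 -c "
from h import *
w=owl()"
```

```text
Traceback (most recent call last):
  File "h.py", line 43, in owl
    print('TCP',s['ee_pos'].round(4),'F',s['contact_force'].round(1),'gap',s['finger_gap'].round(4),'t',round(s['time_s'],2))
                                                                           ^^^^^^^^^^^^^^^^^^^^^
AttributeError: 'float' object has no attribute 'round'
```

```bash
sed -i "s/s\['finger_gap'\].round(4)/round(s['finger_gap'],4)/" h.py
python3 -c "
from h import *
w=owl()"
```

```text
TCP [ 0.5393 -0.2868  0.1395] F [ 0.6  0.2 -1. ] gap 0.0442 t 12.2
20 [-0.141, 0.138] 36 [-0.129, 0.138] 52 [-0.116, 0.139] 68 [-0.094, 0.033] 84 [-0.085, 0.029] 100 [-0.077, 0.021] 116 [-0.069, 0.014] 132 [-0.061, 0.007] 148 [-0.054, 0.0] 164 [-0.047, -0.005] 180 [-0.041, -0.01] 196 [-0.034, -0.013] 212 [-0.028, -0.018] 228 [-0.023, -0.028] 244 [-0.017, -0.031] 260 [-0.012, -0.035] 276 [-0.032, -0.083]
```

The owl is held firmly at about 41° and does not swing by itself, and the tool cannot tilt. So I'll turn it upright against the underside lip of the rest's free upper edge. The edge pushes the foot's front while I move the head along an arc. First I lift clear, go beyond the upper end and measure the edge.

Call:
move_arm --steps '[0,-0.03,0,0,0.6,0,-0.06,0,0,0.6,0,-0.075,0,0,0.6,0.03,-0.075,0,0,0.6,0.065,-0.075,0,0,0.6,0.1,-0.075,0,0,0.6,0.13,-0.075,0,0,0.6,0.13,-0.075,0,0,0.6,0.13,-0.075,0,0,0.6]'

```text
time_s: 13.15
ee_pos: [0.6657, -0.3146, 0.2114]
eef_rot: [-0.702, 0.079, -0.075, 0.704]
contact_force: [-0.5, 0.2, -1.8]
finger_gap: 0.0438
```

```bash
python3 - <<'E'
from h import *
w=grab('wrist');P=cloud(w);save(w,'w7.png');np.savez('/tmp/w7.npz',P=P,c=w['color'])
a=np.deg2rad(-12.4);e=np.array([np.cos(a),np.sin(a),0]);n=np.array([-e[1],e[0],0]);o=np.array([.5235,-.2828,0])
plan([.667,-.3144,.2],a+np.pi/2)
h=cv2.cvtColor(w['color'],cv2.COLOR_RGB2HSV).astype(int);b=(h[...,0]>100)&(h[...,0]<135)&(h[...,1]>100)&(P[...,2]>.03)&(P[...,2]<.13)
q=P[b]-o;E=np.c_[q@e,q@n,q[:,2]];print(len(E),np.percentile(E,[0,1,50,99,100],axis=0).round(4))
for lo in np.arange(-.06,.07,.01):
    k=(E[:,0]>=lo)&(E[:,0]<lo+.01)
    if k.sum()>5: print(round(lo,3),k.sum(),np.median(E[k],0).round(4),np.percentile(E[k,1],[2,98]).round(4))
b=grab('scene');save(b,'s2.png',(220,130,340,230),6)
E
python3 -c "
from h import *
owl()"
```

```text
at [ 0.6653 -0.3146  0.2123] jaw 1.353 q6 -1.9 t 13.2 F [ 0.1  0.3 -1.4] gap 0.0442
shift [0.0017 0.0123 0.0005] turn -0.001 rows>= 0.2
4515 [[-0.0136 -0.1842  0.0303]
 [-0.0127 -0.182   0.0476]
 [ 0.0229 -0.0061  0.0906]
 [ 0.1936  0.0228  0.1129]
 [ 0.1958  0.0235  0.1147]]
-0.02 177 [-0.0118 -0.0008  0.0712] [-0.0215  0.0217]
-0.01 593 [-0.0049  0.0001  0.0775] [-0.0218  0.022 ]
0.0 622 [0.0052 0.     0.0856] [-0.0217  0.0224]
0.01 663 [0.0151 0.0015 0.094 ] [-0.0211  0.0227]
0.02 722 [0.0252 0.0007 0.1025] [-0.0215  0.0226]
0.03 737 [0.035  0.0007 0.1105] [-0.0217  0.0223]
TCP [ 0.6652 -0.3147  0.2132] F [-0.6  0.1 -1. ] gap 0.0439 t 13.25
20 [-0.139, 0.128] 36 [-0.125, 0.116] 52 [-0.112, 0.105] 68 [-0.094, 0.033] 84 [-0.085, 0.029] 100 [-0.077, 0.021] 116 [-0.069, 0.014] 132 [-0.061, 0.007] 148 [-0.054, 0.001] 164 [-0.047, -0.005] 180 [-0.041, -0.01] 196 [-0.034, -0.013] 212 [-0.027, -0.018] 228 [-0.023, -0.028] 244 [-0.017, -0.031] 260 [-0.011, -0.034] 276 [-0.032, -0.083]
```

View pics/s2.png

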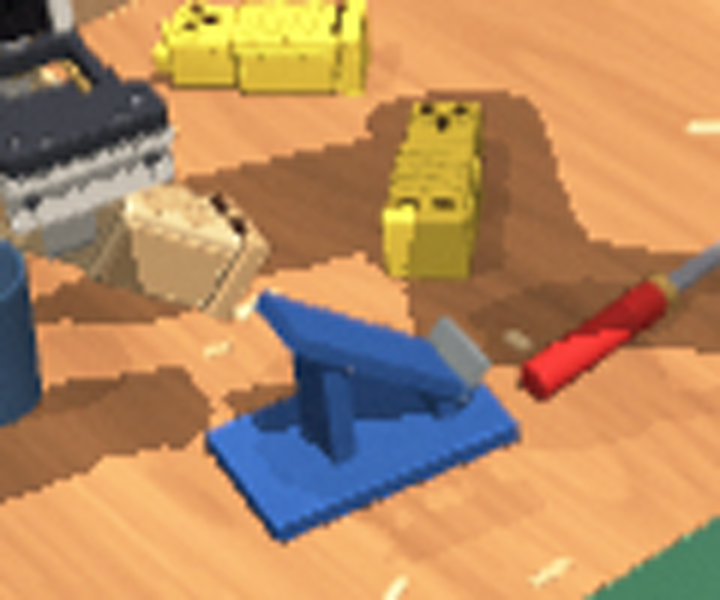

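Scene crop: the free slab edge is at (262,300), the post well inside at (325,400), and the owl is held at (190,250). The slab's top edge is at e ≈ 41 mm, z ≈ 114 mm. Next I bring the foot just below the lip.

Call:
move_arm --steps '[0.01,0.03,0,0,0.6,0.01,0.06,0,0,0.6,0.01,0.083,0,0,0.6,0.01,0.083,0,0,0.6,0.0,0.083,0,0,0.6,-0.006,0.083,0,0,0.6,-0.006,0.083,0,0,0.6]'

```text
time_s: 14.0
ee_pos: [0.6588, -0.3136, 0.1331]
eef_rot: [-0.702, 0.077, -0.077, 0.704]
contact_force: [0.2, -1.1, -1.2]
finger_gap: 0.0438
```

```bash
cat >> h.py <<'E'
A=np.deg2rad(-12.4);e=np.array([np.cos(A),np.sin(A),0]);n=np.array([-e[1],e[0],0]);o=np.array([.5235,-.2828,0])
def est():
    p=read_state()['ee_pos']-o;print('e,n,z',(p@e).round(4),(p@n).round(4),p[2].round(4))
E
python3 -c "
from h import *
owl();est()"
```

```text
TCP [ 0.6588 -0.3136  0.1331] F [ 0.2 -1.1 -1.2] gap 0.0438 t 14.0
20 [-0.12, 0.036] 36 [-0.11, 0.028] 52 [-0.101, 0.021] 68 [-0.094, 0.033] 84 [-0.085, 0.029] 100 [-0.077, 0.021] 116 [-0.069, 0.014] 132 [-0.061, 0.007] 148 [-0.054, 0.001] 164 [-0.047, -0.005] 180 [-0.04, -0.01] 196 [-0.034, -0.013] 212 [-0.027, -0.018] 228 [-0.024, -0.028] 244 [-0.017, -0.031] 260 [-0.012, -0.035] 276 [-0.032, -0.083] 
e,n,z 0.1392 -0.0009 0.1328
```

Call:
move_arm --steps '[-0.002,-0.003,0,0,0.6,-0.005,-0.007,0,0,0.6,-0.008,-0.011,0,0,0.6,-0.011,-0.015,0,0,0.6,-0.014,-0.019,0,0,0.6,-0.017,-0.022,0,0,0.6,-0.02,-0.025,0,0,0.6,-0.02,-0.025,0,0,0.6]'

```text
time_s: 14.85
ee_pos: [0.6395, -0.3094, 0.1586]
eef_rot: [-0.702, 0.077, -0.077, 0.703]
contact_force: [2.0, -1.8, -2.0]
finger_gap: 0.044
```

```bash
python3 -c "
from h import *
owl();est()"
```

```text
TCP [ 0.6395 -0.3094  0.1586] F [ 2.  -1.8 -2. ] gap 0.044 t 14.85
20 [-0.13, 0.087] 36 [-0.118, 0.077] 52 [-0.107, 0.067] 68 [-0.096, 0.058] 84 [-0.086, 0.05] 100 [-0.077, 0.051] 116 [-0.067, 0.046] 132 [-0.059, 0.032] 148 [-0.051, 0.021] 164 [-0.044, 0.012] 180 [-0.038, 0.002] 196 [-0.031, -0.004] 212 [-0.025, -0.01] 228 [-0.021, -0.022] 244 [-0.016, -0.027] 260 [-0.011, -0.033] 276 [-0.032, -0.083] 
e,n,z 0.119 -0.0008 0.1583
```

It works: the tilt is now about 57° with only 2–3 N. Continuing the arc.

Call:
move_arm --steps '[-0.003,-0.003,0,0,0.6,-0.006,-0.006,0,0,0.6,-0.01,-0.009,0,0,0.6,-0.015,-0.012,0,0,0.6,-0.02,-0.0155,0,0,0.6,-0.025,-0.018,0,0,0.6,-0.03,-0.0205,0,0,0.6,-0.036,-0.023,0,0,0.6,-0.041,-0.0245,0,0,0.6,-0.045,-0.0255,0,0,0.6,-0.045,-0.0255,0,0,0.6]'

```text
time_s: 16.0
ee_pos: [0.5954, -0.2994, 0.1847]
eef_rot: [-0.702, 0.077, -0.077, 0.704]
contact_force: [2.9, -0.5, -0.4]
finger_gap: 0.0436
```

```bash
python3 -c "
from h import *
owl();est()"
```

```text
TCP [ 0.5954 -0.2994  0.1847] F [ 2.9 -0.5 -0.4] gap 0.0436 t 16.0
20 [-0.142, 0.139] 36 [-0.13, 0.146] 52 [-0.116, 0.139] 68 [-0.102, 0.127] 84 [-0.089, 0.116] 100 [-0.077, 0.106] 116 [-0.065, 0.096] 132 [-0.054, 0.087] 148 [-0.043, 0.078] 164 [-0.031, 0.078] 180 [-0.025, 0.053] 196 [-0.021, 0.029] 212 [-0.018, 0.01] 228 [-0.014, -0.003] 244 [-0.013, -0.021] 260 [-0.009, -0.03] 276 [-0.032, -0.083] 
e,n,z 0.0739 -0.0007 0.1846
```

Call:
move_arm --steps '[-0.004,-0.001,0,0,0.6,-0.008,-0.002,0,0,0.6,-0.012,-0.002,0,0,0.6,-0.015,-0.002,0,0,0.6,-0.017,-0.002,0,0,0.6,-0.017,-0.002,0,0,0.6]'

```text
time_s: 16.65
ee_pos: [0.579, -0.2958, 0.1874]
eef_rot: [-0.702, 0.077, -0.078, 0.703]
contact_force: [4.4, -0.9, 1.0]
finger_gap: 0.0441
```

Run:
```python
from h import *
w=owl();est();Q=cloud(w)
q=Q[150:245,290:345].reshape(-1,3);q=q[(q[:,1]<.09)&(q[:,0]<0)&(q[:,0]>-.05)]
for lo in np.arange(-.03,.09,.01):
    k=(q[:,1]>=lo)&(q[:,1]<lo+.01)
    if k.sum()>8: print(lo.round(3),k.sum(),np.median(q[k],0).round(4),np.percentile(q[k,0],10).round(4))
```

```text
TCP [ 0.579  -0.2958  0.1874] F [ 4.4 -0.9  1. ] gap 0.0441 t 16.65
20 [-0.152, 0.187] 36 [-0.137, 0.187] 52 [-0.117, 0.145] 68 [-0.104, 0.145] 84 [-0.09, 0.134] 100 [-0.077, 0.123] 116 [-0.064, 0.112] 132 [-0.052, 0.102] 148 [-0.041, 0.092] 164 [-0.03, 0.083] 180 [-0.02, 0.075] 196 [-0.013, 0.058] 212 [-0.012, 0.026] 228 [-0.009, 0.007] 244 [-0.012, -0.018] 260 [-0.009, -0.03] 276 [-0.032, -0.083] 
e,n,z 0.057 -0.0008 0.1872
-0.03 63 [-0.0132 -0.0214 -0.0064] -0.0135
-0.02 370 [-0.0126 -0.0157  0.    ] -0.0144
-0.01 264 [-0.0093 -0.0041 -0.001 ] -0.0155
0.0 452 [-0.0094  0.0075 -0.0032] -0.0107
0.01 461 [-0.0114  0.0152 -0.0006] -0.0125
0.02 283 [-0.0123  0.0252 -0.0006] -0.0127
0.03 271 [-0.0124  0.0334 -0.    ] -0.0128
0.04 260 [-0.0124  0.0439 -0.    ] -0.0128
0.05 250 [-0.0124  0.0549 -0.0014] -0.0128
0.06 146 [-0.0116  0.0665  0.0006] -0.0126
0.07 1191 [-0.019   0.0765 -0.0008] -0.0247
0.08 1031 [-0.0317  0.0847 -0.0008] -0.0369
```

The owl is now about upright. I back off the slab, lift, and carry it above the mat.

Call:
move_arm --steps '[0.01,0,0,0,0.6,0.02,0,0,0,0.6,0.025,-0.02,0,0,0.6,0.025,-0.05,0,0,0.6,0.025,-0.06,0,0,0.6,0.025,-0.06,0,0,0.6]'

```text
time_s: 17.3
ee_pos: [0.603, -0.3015, 0.2481]
eef_rot: [-0.703, 0.077, -0.078, 0.703]
contact_force: [0.2, 1.2, -0.9]
finger_gap: 0.044
```

Run:
```python
from h import *
plan([.470,-.043,.19],None)
```

```text
at [ 0.603  -0.3015  0.2481] jaw 1.352 q6 -1.93 t 17.3 F [ 0.2  1.2 -0.9] gap 0.044
shift [-0.186   0.0581  0.2234] turn 0 rows>= 5.9
```

Call:
move_arm --steps '[-0.01,0,0.012,0,0.6,-0.03,0,0.036,0,0.6,-0.055,0,0.066,0,0.6,-0.08,0,0.096,0,0.6,-0.105,0,0.126,0,0.6,-0.13,0.01,0.156,0,0.6,-0.155,0.02,0.186,0,0.6,-0.175,0.04,0.21,0,0.6,-0.184,0.07,0.221,0,0.6,-0.186,0.09,0.223,0,0.6,-0.186,0.105,0.223,0,0.6,-0.186,0.108,0.223,0,0.6]'

```text
time_s: 18.5
ee_pos: [0.4671, -0.0426, 0.1373]
eef_rot: [-0.702, 0.079, -0.075, 0.703]
contact_force: [0.2, 0.2, -1.3]
finger_gap: 0.0438
```

Run:
```python
from h import *
w=owl();p=read_state()['ee_pos']
for nm in ('scene','top'):
    b=grab(nm);P=cloud(b);q=P.reshape(-1,3);d=q-p;k=(np.hypot(d[:,0],d[:,1])<.045)&(q[:,2]>.015)&(q[:,2]<.15)
    q=q[k];print(nm,len(q))
    if len(q)>20:
        print('z pct',np.percentile(q[:,2],[0,1,3,10]).round(4))
        for lo in np.arange(.02,.15,.01):
            j=(q[:,2]>=lo)&(q[:,2]<lo+.01)
            if j.sum()>5: print(lo.round(3),j.sum(),(q[j]-p).min(0).round(4),(q[j]-p).max(0).round(4))
    if nm=='scene': save(b,'s3.png',(260,110,420,270),3.5)
```

```text
TCP [ 0.4671 -0.0426  0.1373] F [ 0.2  0.2 -1.3] gap 0.0438 t 18.5
20 [-0.141, 0.137] 36 [-0.129, 0.137] 52 [-0.116, 0.137] 68 [-0.103, 0.137] 84 [-0.09, 0.137] 100 [-0.077, 0.137] 116 [-0.063, 0.137] 132 [-0.049, 0.133] 148 [-0.035, 0.133] 164 [-0.021, 0.133] 180 [-0.006, 0.133] 196 [-0.013, 0.057] 212 [-0.013, 0.025] 228 [-0.01, 0.007] 244 [-0.012, -0.019] 260 [-0.009, -0.03] 276 [-0.032, -0.083] 
scene 516
z pct [0.0472 0.0486 0.0508 0.0582]
0.04 13 [ 0.0045 -0.012  -0.0908] [ 0.0338  0.0264 -0.088 ]
0.05 60 [-0.0092 -0.0276 -0.088 ] [ 0.0349  0.0293 -0.0781]
0.06 36 [-0.0068 -0.0221 -0.0779] [ 0.0362  0.0281 -0.0683]
0.07 46 [-0.0037 -0.0212 -0.068 ] [ 0.0353  0.0281 -0.058 ]
0.08 50 [-0.0046 -0.0223 -0.0576] [ 0.0355  0.0272 -0.0482]
0.09 52 [-0.0094 -0.0225 -0.0479] [ 0.0346  0.0274 -0.0381]
0.1 49 [-0.0018 -0.0211 -0.0377] [ 0.0346  0.0276 -0.0282]
0.11 50 [-0.0063 -0.0225 -0.0277] [ 0.0362  0.0269 -0.0183]
0.12 74 [-0.0071 -0.0267 -0.0179] [ 0.036   0.0281 -0.0081]
0.13 47 [-0.0034 -0.0237 -0.0079] [0.0317 0.0251 0.002 ]
0.14 39 [ 0.0149 -0.022   0.0027] [0.0323 0.029  0.0119]
top 0
```

Foot underside is about 91 mm below the TCP and the sides are vertical. Lowering softly onto the mat.

Call:
move_arm --steps '[0,0.012,0,0,0.6,0,0.024,0,0,0.6,0,0.032,0,0,0.6,0,0.036,0,0,0.6,0,0.038,0,0,0.6,0,0.039,0,0,0.6,0,0.04,0,0,0.6,0,0.0405,0,0,0.6,0,0.041,0,0,0.6,0,0.041,0,0,0.6]'

```text
time_s: 19.65
ee_pos: [0.4696, -0.0434, 0.099]
eef_rot: [-0.703, 0.077, -0.077, 0.703]
contact_force: [0.7, -0.1, -0.4]
finger_gap: 0.0438
```

Call:
move_arm --steps '[0,0.0005,0,0,0.6,0,0.001,0,0,0.6,0,0.001,0,0,0.6]'

```text
time_s: 19.95
ee_pos: [0.4695, -0.0434, 0.0979]
eef_rot: [-0.703, 0.077, -0.077, 0.703]
contact_force: [-0.0, -0.3, -0.7]
finger_gap: 0.0439
```

Call:
move_arm --steps '[0,0.0008,0,0,0.6,0,0.0015,0,0,0.6,0,0.0015,0,0,0.6]'

```text
time_s: 20.25
ee_pos: [0.4694, -0.0434, 0.0963]
eef_rot: [-0.703, 0.078, -0.077, 0.703]
contact_force: [-0.0, 0.6, -1.0]
finger_gap: 0.0439
```

Call:
move_arm --steps '[0,0.0007,0,0,0.6,0,0.0013,0,0,0.6,0,0.0013,0,0,0.6]'

```text
time_s: 20.55
ee_pos: [0.4696, -0.0434, 0.0959]
eef_rot: [-0.703, 0.077, -0.077, 0.703]
contact_force: [-2.7, 0.7, 8.1]
finger_gap: 0.0439
```

Run:
```python
from h import *
s=read_state();print(s['ee_pos'],s['contact_force'])
b=grab('scene');P=cloud(b);q=P.reshape(-1,3);d=q-s['ee_pos'];k=(np.hypot(d[:,0]-.005,d[:,1])<.045)&(q[:,2]<.1)
h,x=np.histogram(q[k][:,2],np.arange(-.002,.03,.001));print(list(zip(x.round(3),h)))
```

```text
[ 0.46956188 -0.04336132  0.09594169] [-2.66762174  0.69279928  8.11114071]
[(np.float64(-0.002), np.int64(0)), (np.float64(-0.001), np.int64(0)), (np.float64(0.0), np.int64(2)), (np.float64(0.001), np.int64(8)), (np.float64(0.002), np.int64(24)), (np.float64(0.003), np.int64(46)), (np.float64(0.004), np.int64(53)), (np.float64(0.005), np.int64(33)), (np.float64(0.006), np.int64(28)), (np.float64(0.007), np.int64(24)), (np.float64(0.008), np.int64(10)), (np.float64(0.009), np.int64(3)), (np.float64(0.01), np.int64(6)), (np.float64(0.011), np.int64(9)), (np.float64(0.012), np.int64(2)), (np.float64(0.013), np.int64(5)), (np.float64(0.014), np.int64(5)), (np.float64(0.015), np.int64(5)), (np.float64(0.016), np.int64(7)), (np.float64(0.017), np.int64(6)), (np.float64(0.018), np.int64(11)), (np.float64(0.019), np.int64(8)), (np.float64(0.02), np.int64(3)), (np.float64(0.021), np.int64(3)), (np.float64(0.022), np.int64(1)), (np.float64(0.023), np.int64(2)), (np.float64(0.024), np.int64(1)), (np.float64(0.025), np.int64(0)), (np.float64(0.026), np.int64(6)), (np.float64(0.027), np.int64(6)), (np.float64(0.028), np.int64(3))]
```

Soft contact at about 8 N. I ease off slightly and open in small steps.

Call:
move_arm --steps '[0,-0.0004,0,0,0.58,0,-0.0004,0,0,0.54,0,-0.0004,0,0,0.52,0,-0.0004,0,0,0.5,0,-0.0004,0,0,0.48,0,-0.0004,0,0,0.46,0,-0.0004,0,0,0.42,0,-0.0004,0,0,0.38,0,-0.0004,0,0,0.3,0,-0.0004,0,0,0.2,0,-0.0004,0,0,0.2,0,-0.0004,0,0,0.2]'

```text
time_s: 21.8
ee_pos: [0.4696, -0.0434, 0.0963]
eef_rot: [-0.703, 0.077, -0.077, 0.703]
contact_force: [-0.7, 0.1, 0.3]
finger_gap: 0.0734
```

Run:
```python
from h import *
w=owl();Q=cloud(w)
h=Q[180:262,280:355].reshape(-1,3)
for lo in np.arange(-.04,.09,.01):
    k=(h[:,1]>=lo)&(h[:,1]<lo+.01)&(h[:,0]<.02)&(abs(h[:,2])<.03)
    if k.sum()>8: print(lo.round(3),k.sum(),np.percentile(h[k],[5,50,95],axis=0).round(4).tolist())
```

```text
TCP [ 0.4696 -0.0434  0.0963] F [-0.7  0.1  0.3] gap 0.0734 t 21.8
20 [-0.132, 0.096] 36 [-0.122, 0.096] 52 [-0.111, 0.096] 68 [-0.1, 0.096] 84 [-0.088, 0.096] 100 [-0.077, 0.096] 116 [-0.065, 0.093] 132 [-0.053, 0.092] 148 [-0.041, 0.092] 164 [-0.029, 0.092] 180 [-0.016, 0.092] 196 [-0.013, 0.056] 212 [-0.013, 0.022] 228 [-0.01, 0.006] 244 [-0.013, -0.021] 260 [-0.01, -0.032] 276 [-0.032, -0.083] 
-0.04 340 [[-0.0122, -0.0328, -0.0148], [-0.0102, -0.0314, -0.0008], [-0.0095, -0.0301, 0.0141]]
-0.03 1139 [[-0.0144, -0.0296, -0.0154], [-0.0126, -0.026, -0.0004], [-0.01, -0.0208, 0.0148]]
-0.02 504 [[-0.0155, -0.0196, -0.0159], [-0.0131, -0.0158, 0.0], [-0.0111, -0.0114, 0.0154]]
-0.01 344 [[-0.0168, -0.0091, -0.0179], [-0.0103, -0.0037, -0.0005], [-0.0096, -0.0002, 0.0169]]
0.0 579 [[-0.0116, 0.0006, -0.0193], [-0.0102, 0.0078, -0.0033], [-0.0085, 0.0098, 0.0182]]
0.01 632 [[-0.0136, 0.0103, -0.0189], [-0.0122, 0.0148, 0.0006], [-0.0111, 0.0193, 0.0188]]
0.02 364 [[-0.0137, 0.0203, -0.0191], [-0.0133, 0.0238, -0.0018], [-0.0117, 0.0297, 0.0178]]
0.03 347 [[-0.0138, 0.0305, -0.0209], [-0.0132, 0.0332, -0.0006], [-0.0111, 0.0393, 0.0188]]
0.04 334 [[-0.0137, 0.0406, -0.0201], [-0.0132, 0.044, 0.0019], [-0.0109, 0.0488, 0.0209]]
0.05 296 [[-0.0137, 0.0508, -0.0208], [-0.0131, 0.0553, -0.0021], [-0.0106, 0.059, 0.0182]]
0.06 165 [[-0.0135, 0.0605, -0.0222], [-0.0123, 0.0661, 0.0021], [-0.0044, 0.0696, 0.0218]]
0.07 544 [[-0.0171, 0.0716, -0.0226], [-0.0132, 0.0751, 0.0007], [-0.0092, 0.0793, 0.0232]]
0.08 109 [[-0.0145, 0.0805, -0.023], [-0.0142, 0.0855, -0.0001], [-0.014, 0.0898, 0.0232]]
```

The owl stands by itself, upright, with its centre 9 mm ahead of the TCP. I wait, centre the jaws on it and take it up again.

Call:
move_arm --steps '[0.004,0.002,0,0,0.2,0.009,0.004,0,0,0.2,0.009,0.004,0,0,0.2,0.009,0.004,0,0,0.44,0.009,0.004,0,0,0.46,0.009,0.004,0,0,0.48,0.009,0.004,0,0,0.5,0.009,0.004,0,0,0.52,0.009,0.004,0,0,0.54,0.009,0.004,0,0,0.56,0.009,0.004,0,0,0.58,0.009,0.004,0,0,0.6]'

```text
time_s: 23.05
ee_pos: [0.4783, -0.0453, 0.0924]
eef_rot: [-0.703, 0.077, -0.077, 0.703]
contact_force: [-0.2, 0.2, 0.7]
finger_gap: 0.0435
```

Call:
move_arm --steps '[0,0,0,0,0.6,0,-0.01,0,0,0.6,0,-0.03,0,0,0.6,0,-0.055,0,0,0.6,0,-0.07,0,0,0.6,0,-0.07,0,0,0.6]'

```text
time_s: 23.65
ee_pos: [0.4796, -0.0457, 0.1648]
eef_rot: [0.703, -0.075, 0.079, -0.703]
contact_force: [-0.3, -0.3, -1.3]
finger_gap: 0.0439
```

Run:
```python
from h import *
w=owl()
plan([.574,.3008,.165],None)
```

```text
TCP [ 0.4796 -0.0457  0.1648] F [-0.3 -0.3 -1.3] gap 0.0439 t 23.65
20 [-0.147, 0.164] 36 [-0.133, 0.164] 52 [-0.12, 0.164] 68 [-0.105, 0.164] 84 [-0.091, 0.164] 100 [-0.077, 0.162] 116 [-0.062, 0.16] 132 [-0.047, 0.16] 148 [-0.031, 0.16] 164 [-0.016, 0.16] 180 [-0.021, 0.071] 196 [-0.022, 0.027] 212 [-0.02, 0.004] 228 [-0.022, -0.023] 244 [-0.019, -0.035] 260 [-0.014, -0.04] 276 [-0.032, -0.083] 
at [ 0.4788 -0.0454  0.1633] jaw 1.352 q6 -1.61 t 23.7 F [ 0.2 -0.7 -0.7] gap 0.0442
shift [ 0.0178 -0.0014  0.3587] turn 0 rows>= 7.2
```

Call:
move_arm --steps '[0.001,0,0.015,0,0.6,0.003,0,0.045,0,0.6,0.005,0,0.085,0,0.6,0.007,0,0.125,0,0.6,0.009,0,0.165,0,0.6,0.011,0,0.205,0,0.6,0.013,0,0.245,0,0.6,0.015,0,0.285,0,0.6,0.0165,0,0.32,0,0.6,0.0175,0,0.345,0,0.6,0.018,0,0.359,0,0.6,0.018,0,0.359,0,0.6]'

```text
time_s: 24.9
ee_pos: [0.5736, 0.3026, 0.1615]
eef_rot: [0.703, -0.076, 0.076, -0.703]
contact_force: [0.3, -0.2, -1.4]
finger_gap: 0.0439
```

Call:
move_arm --steps '[0.018,0,0,0,0.6]'

```text
time_s: 25.0
ee_pos: [0.5893, 0.299, 0.1606]
eef_rot: [0.704, -0.077, 0.075, -0.702]
contact_force: [0.5, -0.6, -1.3]
finger_gap: 0.044
```

Run:
```python
from h import *
plan([.574,.3008,.120],None)
w=grab('wrist');s=read_state();M=R.from_quat(s['eef_rot']).as_matrix()
save(w,'w8.png',(200,60,440,300),3)
```

```text
at [0.5893 0.299  0.1606] jaw 1.356 q6 -1.0 t 25.0 F [ 0.5 -0.6 -1.3] gap 0.044
shift [-0.0153  0.0407 -0.0014] turn 0 rows>= 0.9
```

View pics/w8.png

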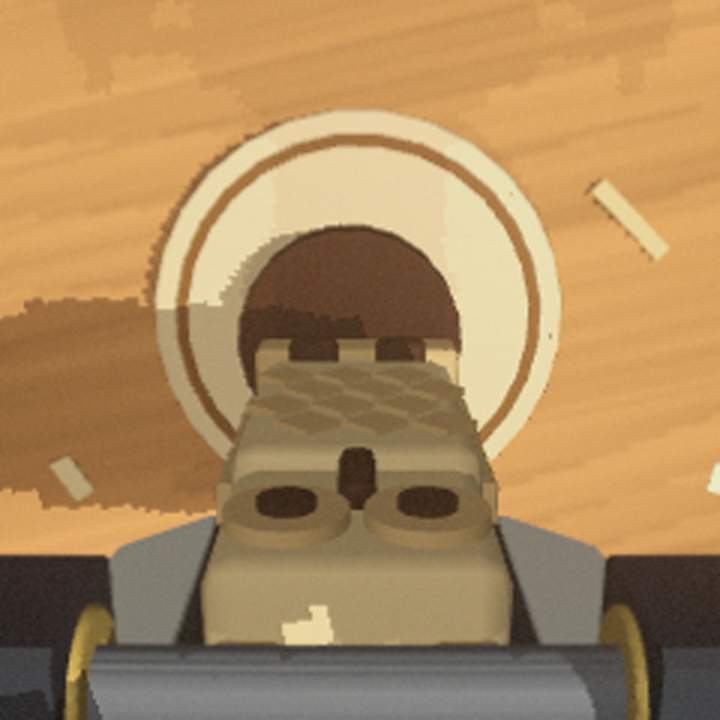

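Wrist view: the owl is upright. The walnut top's rim is at crop (238,325), (461,325) and (350,225). Computing its centre.

Run:
```python
from h import *
w=grab('wrist');s=read_state();M=R.from_quat(s['eef_rot']).as_matrix()
g=lambda x,y,z:ray(w,200+x/3,60+y/3,z)
p=np.array([g(*q,.03) for q in [(238,325),(461,325),(350,225),(270,257),(430,257)]])
m=(p[0]+p[1])/2;t=p[2];print('mid LR',m.round(4),'from top',(t+ .034*(M[:,0]*[1,1,0])).round(4),np.linalg.norm(p[0]-p[1]))
A2=np.c_[2*p[:,:2],np.ones(5)];r=np.linalg.lstsq(A2,(p[:,:2]**2).sum(1),rcond=None)[0];print('fit',r[:2].round(4),np.sqrt(r[2]+r[:2]@r[:2]))
f=(g(256,345,.0722)+g(459,345,.0722))/2;print('foot front mid',f.round(4),'owl ctr',(f+.023*M[:,0]).round(4))
plan([.574,.3008,.120],None)
```

```text
mid LR [0.5753 0.2994 0.03  ] from top [0.5796 0.2987 0.03  ] 0.06677694658440197
fit [0.579  0.2986] 0.033641507943534946
foot front mid [0.5725 0.3025 0.0722] owl ctr [0.5949 0.2975 0.0722]
at [0.5919 0.2973 0.1601] jaw 1.353 q6 -1.0 t 25.1 F [ 0.2 -0.4 -1.3] gap 0.0437
shift [-0.0182  0.0401 -0.0003] turn 0 rows>= 0.9
```

Call:
move_arm --steps '[-0.009,0,-0.001,0,0.6,-0.0175,0,-0.001,0,0.6,-0.0175,0.012,-0.001,0,0.6,-0.0175,0.024,-0.001,0,0.6,-0.0175,0.031,-0.001,0,0.6,-0.0175,0.035,-0.001,0,0.6,-0.0175,0.037,-0.001,0,0.6,-0.0175,0.037,-0.001,0,0.6,-0.0175,0.037,-0.001,0,0.6]'

```text
time_s: 26.0
ee_pos: [0.5748, 0.3, 0.1234]
eef_rot: [0.703, -0.077, 0.077, -0.702]
contact_force: [-0.2, 0.6, -1.0]
finger_gap: 0.0438
```

Call:
move_arm --steps '[0,0.0008,0,0,0.6,0,0.0015,0,0,0.6,0,0.0015,0,0,0.6]'

```text
time_s: 26.3
ee_pos: [0.5749, 0.3, 0.122]
eef_rot: [0.703, -0.077, 0.077, -0.702]
contact_force: [-0.1, 0.2, -1.4]
finger_gap: 0.044
```

Call:
move_arm --steps '[0,0.001,0,0,0.6,0,0.0018,0,0,0.6,0,0.0018,0,0,0.6]'

```text
time_s: 26.6
ee_pos: [0.5747, 0.3, 0.12]
eef_rot: [0.704, -0.077, 0.077, -0.702]
contact_force: [-0.0, -0.1, -0.6]
finger_gap: 0.0438
```

Call:
move_arm --steps '[0,0.0006,0,0,0.6,0,0.0011,0,0,0.6,0,0.0011,0,0,0.6]'

```text
time_s: 26.9
ee_pos: [0.5747, 0.3, 0.1188]
eef_rot: [0.704, -0.077, 0.077, -0.702]
contact_force: [-0.8, -0.1, -1.2]
finger_gap: 0.0437
```

Call:
move_arm --steps '[0,0.0005,0,0,0.6,0,0.001,0,0,0.6,0,0.001,0,0,0.6]'

```text
time_s: 27.2
ee_pos: [0.5748, 0.3, 0.1184]
eef_rot: [0.703, -0.077, 0.077, -0.702]
contact_force: [-2.0, -1.0, 4.1]
finger_gap: 0.0438
```

Contact at about 5 N. Opening gradually.

Call:
move_arm --steps '[0,0,0,0,0.58,0,0,0,0,0.54,0,0,0,0,0.52,0,0,0,0,0.5,0,0,0,0,0.48,0,0,0,0,0.46,0,0,0,0,0.42,0,0,0,0,0.36,0,0,0,0,0.2,0,0,0,0,0,0,0,0,0,0,0,0,0,0,0]'

```text
time_s: 28.4
ee_pos: [0.5748, 0.3, 0.1185]
eef_rot: [0.703, -0.077, 0.077, -0.702]
contact_force: [0.3, -0.0, -0.5]
finger_gap: 0.0861
```

Call:
move_arm --steps '[0,-0.015,0,0,0,0,-0.04,0,0,0,0,-0.08,0,0,0,0,-0.12,0,0,0,0,-0.13,0,0,0,0,-0.13,0,0,0]'

```text
time_s: 29.0
ee_pos: [0.5755, 0.3005, 0.2505]
eef_rot: [-0.703, 0.076, -0.078, 0.703]
contact_force: [0.6, -0.4, 0.6]
finger_gap: 0.0917
```

Run:
```python
from h import *
s=read_state();print(s['ee_pos'],s['finger_gap'],s['contact_force'])
w=grab('wrist');P=cloud(w);Z=P[...,2];c=np.array([.5748,.300])
M=R.from_quat(s['eef_rot']).as_matrix();L=P-np.array([*c,0]);T=np.stack([L@M[:,0],L@M[:,2],Z],-1)
m=(np.hypot(L[...,0],L[...,1])<.07)
for lo,hi in [(.008,.016),(.026,.034)]+[(z,z+.01) for z in np.arange(.034,.18,.01)]:
    k=m&(Z>=lo)&(Z<hi)
    if k.sum()>10: print(round(lo,3),k.sum(),np.percentile(T[k],[1,50,99],axis=0).round(4).tolist())
b=grab('scene');Pb=cloud(b);d=Pb-np.array([*c,0]);k=(np.hypot(d[...,0],d[...,1])<.05)&(Pb[...,2]>.034)
q=Pb[k]-np.array([*c,0]);print('scene owl top',q[:,2].max())
for lo in np.arange(.034,.17,.015):
    j=(q[:,2]>=lo)&(q[:,2]<lo+.015)
    if j.sum()>5: print(lo.round(3),j.sum(),np.percentile(q[j],[3,97],axis=0).round(4).tolist())
save(w,'w9.png')
```

```text
[0.57552565 0.30051611 0.25054065] 0.0916713170868061 [ 0.55375392 -0.39991814  0.55846009]
0.008 4988 [[-0.0636, -0.0594, 0.0108], [-0.0249, 0.0077, 0.0128], [0.0454, 0.0638, 0.0147]]
0.026 345 [[-0.0317, -0.0336, 0.0266], [-0.0248, -0.0006, 0.0303], [0.0034, 0.0323, 0.0335]]
0.034 47 [[-0.0233, -0.0236, 0.034], [-0.023, 0.0006, 0.0423], [-0.0163, 0.0242, 0.0439]]
0.044 187 [[-0.026, -0.024, 0.044], [-0.0222, 0.0006, 0.0478], [-0.0167, 0.024, 0.0524]]
0.054 14 [[-0.0222, -0.025, 0.0551], [-0.0207, 0.0044, 0.0589], [-0.0129, 0.0247, 0.0638]]
0.064 85 [[-0.0224, -0.0246, 0.0644], [-0.022, -0.0036, 0.0672], [-0.0127, 0.025, 0.0733]]
0.074 78 [[-0.0223, -0.0244, 0.0754], [-0.0219, 0.0047, 0.0792], [-0.0128, 0.0253, 0.0838]]
0.084 84 [[-0.0223, -0.0246, 0.0841], [-0.0219, -0.0043, 0.0902], [-0.0128, 0.0249, 0.0936]]
0.094 104 [[-0.0223, -0.025, 0.0941], [-0.0218, 0.0031, 0.1016], [-0.0125, 0.0254, 0.104]]
0.104 255 [[-0.0219, -0.0257, 0.1045], [-0.0196, 0.0035, 0.1106], [0.002, 0.0261, 0.1139]]
0.114 56 [[-0.0197, -0.0198, 0.114], [-0.0187, -0.0002, 0.1146], [-0.0169, 0.0208, 0.1194]]
0.
[... 429 characters left out ...]
], [0.0075, 0.0187, 0.1702]]
scene owl top 0.6170220898529483
0.034 94 [[-0.0117, -0.0243, 0.0345], [0.0266, 0.0286, 0.0479]]
0.049 83 [[-0.0015, -0.0226, 0.0497], [0.027, 0.0282, 0.0632]]
0.064 97 [[-0.0011, -0.0219, 0.0645], [0.0268, 0.0275, 0.0788]]
0.079 93 [[-0.0011, -0.0236, 0.0798], [0.0266, 0.0282, 0.0938]]
0.094 112 [[-0.0036, -0.0221, 0.0942], [0.0266, 0.0276, 0.1088]]
0.109 137 [[-0.006, -0.024, 0.1094], [0.0249, 0.0254, 0.1228]]
0.124 97 [[-0.0064, -0.0189, 0.1249], [0.0227, 0.0246, 0.1387]]
0.139 105 [[-0.0082, -0.0188, 0.1402], [0.022, 0.0248, 0.1537]]
0.154 286 [[-0.0162, -0.0174, 0.1548], [0.0195, 0.0221, 0.1681]]
0.169 10 [[-0.0051, -0.0146, 0.1692], [0.009, 0.0186, 0.1703]]
```

All checks agree: the owl is vertical, its foot is centred within about 2 mm of the walnut, and the walnut is within about 3–4 mm of the plate. The robot is clear.

```bash
python3 -c "
from h import *
print(sign_off(),read_state()['time_s'])"
```

```text
the job is handed in; nothing more can be done
the job is handed in; nothing more can be done
```

I put the walnut disc on the oak plate. I then lifted the owl off its rest, turned it upright, stood it alone on the mat and moved it to the middle of the walnut. The job was handed in just after 29 s, and no verdict was reported.

**Last checks**
- The owl looks vertical, stands on the walnut top at z ≈ 30 mm and is within about 2 mm of the walnut's centre.
- The walnut is within about 4 mm of the plate's centre.
- The fingers are open and about 8 cm clear above the owl.
- Measured forces at the wrist stayed at about 8 N or less when setting the owl down and 5 N or less while turning it upright.

**What disagreed or went wrong**
- **Fingertips:** by the wrist camera they lie about 3.5 mm behind the TCP, not 17 mm ahead of it. The first grasp closed harmlessly above the walnut disc, and I used the measured value from then on.
- **Turning the owl:** the tool cannot tilt, so I turned the owl upright in the grip by moving its foot gently against the free upper edge of the rest.
- **Stray move:** I gave one wrong 18 mm sideways move above the plate, with the owl held clear, and corrected it before lowering.
- **Not re-measured:** I did not measure the maple disc and gouges at the end. Neither the arm nor anything it carried came near them at bench height.

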